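Unlock the board cutter and feed a strip to the stop

TASK

Get the lever cutter ready for the next cut: swing the safety catch fully off the lever, then raise the cutting lever right up by its handle so that it stays up, then pick the push stick off the sloping rest and use it to push the strip of brown millboard under the finger guard until its end sits flat against the length stop. Touch the strip with the stick only, leave the stick lying flat behind the strip, and do not disturb the other things on the bench.

Things in the scene. Friction and masses are not known exactly. Their poses are not given: they have to be found in the camera images.
- cutter: Lever cutter for board, fixed to the bench. Grey base 255 mm deep (x -130 to +125) and 260 wide (y -130 to +130), flat bed 28 mm above the bench. Origin at bench height under its middle; x away from the operator, y to his left, z up. The cut line is the bed's right edge (y = -130); the lever lies just outside it (y -148 to -136). Catch at the near right corner, hinge at the far right.
- lever (a joint): Angle of the cutting lever about its hinge at the far end, rad: 0 down (start), 0.85 right up. The hinge axis is parallel to the cutter's y through x = +115, y = -142, z = 40 mm of its frame; lifting the handle raises it (about +y). Stiff: it stays where it is left; lifting at the handle takes about 9 N. Under the catch it gives only about 0.02 rad. Down, it bars the way under the guard.
- lever_handle (a point): Middle of the lever's black handle, a rounded bar 105 mm long along the lever, 24 mm wide, 28 mm high, 302 mm from the hinge; with the lever down its middle is 43 mm above the bench, in front of the base and clear on both sides. The steel lever itself is 12 mm wide and 30 mm high.
- catch (a joint): Angle of the safety catch about its upright pivot, rad: 0 across the lever (locked), 1.57 pointing to the operator along the cutter's -x (fully off). It turns clockwise seen from above and stays where it is left (about 1 N at the knob); it clears the lever from about 1 rad.
- catch_hinge (a point): On the catch's upright pivot, on the bed's near right corner: x = -88, y = -85 mm in the cutter frame, 56 mm above the bench. The catch is a flat steel bar 14 mm wide and 6 mm thick which reaches 73 mm from the pivot, over the lever (underside 53 mm above the bench).
- catch_knob (a point): Middle of the upright round knob on the catch, 14 mm across, 24 mm tall (from 59 to 83 mm above the bench), on the bar 56 mm from the pivot: straight over the lever at the start.
- stop: Metal length stop right of the lever: an upright plate 100 mm wide (x), 8 mm thick, 6 to 56 mm above the bench, on two rods from the base, 37 to 55 mm beyond the cut line. Axes as the cutter's; origin at bench height below the middle of its working face, which faces +y. A ledge 14 mm deep at the face, 1.5 mm below bed level, carries the strip's end.
- strip: Loose strip of thick brown millboard on the bed in front of the fence, 45 x 110 x 5 mm, 20 g; origin at the middle of its underside, y along its length, -y towards the guard and the stop.
- strip_lead (a point): Middle of the strip's leading end (underside): goes through under the guard first and ends against the stop.
- strip_tail (a point): Middle of the strip's trailing end (underside): where the push stick pushes.
- stick: Loose wooden push stick, a bar 30 mm wide (x), 250 long (y), 14 thick (z), 65 g; origin at the middle of its underside; the -y end is notched into two prongs. It starts flat on the sloping rest, tip (-y) towards the cutter, its lower edge on two pegs, its z axis leaning 35 degrees back towards the operator: fingers must tilt with the slope to straddle it.
- stick_tip (a point): Middle of the push stick's pronged tip, 125 mm from its middle, at half its thickness.
- rest: Grey metal tool rest fixed to the bench, 230 mm wide (y), 120 deep (x): a flat panel sloping up at 35 degrees away from the operator (+x), its middle 64 mm above the origin, which is at bench height. Two pegs 8 mm thick, 12 high, stand on it 85 mm either side of the middle and hold the stick up; a 14 mm lip runs along the foot.
- offcut: Small brown millboard offcut 35 x 60 x 5 mm on the near left of the bed; leave it.
- jar_a: Paint jar 36 mm across, 45 mm tall, between rest and cutter; origin under its middle; leave it.
- jar_b: Paint jar 36 mm across, 45 mm tall, to the right of the length stop; origin under its middle; leave it.
- truck: Grey model pickup 170 mm long at the front right; leave it.
- glue: Glue bottle 44 mm across, 85 mm tall, behind the cutter; origin under its middle; leave it.
- screwdriver: Screwdriver 180 mm long lying at the back left, beyond the cutter; leave it.
- guard (a point): Middle of the underside of the finger guard, a light metal plate 55 mm wide (cutter y -130 to -75), 155 mm long (x -55 to +100) and 4 mm thick, its underside 14 mm above the bed, on posts 10 mm thick at its two ends. The strip passes under it.
- fence (a point): Middle of the working face (at cutter x = +57, facing the operator) of the fence, a bar 12 mm thick and 10 mm high on the bed from cutter y = -120 to +20, at bed level. The strip lies along it, on the operator's side.
There are look-alikes about, which are no part of the job. Leave any black, grey or pink look-alike of the strip alone.

How it is judged:
On the way, in this order (a step that is already met when the one before it is completed fails the run):
1. the catch is swung clear of the lever (value of joint catch above 1.1 rad), for 0.1 s.
2. the lever is raised (value of joint lever above 0.65 rad), for 0.2 s.
3. the strip's end is against the stop, the lever still up (y of strip_lead in the frame of stop below 0.004 m and value of joint lever above 0.65 rad), for 0.2 s.
At the end, for the whole second after the job is handed in: Catch beyond 1.1 rad and lever beyond 0.65 rad; strip on the bed, its end within 4 mm of the stop, square within 0.1 rad, within 30 mm of the stop's middle; stick flat (0.2 rad), at rest and low (origin under 60 mm), its tip 10 mm or more short of the cut line (all of step 3 and value of joint catch above 1.1 rad and y of strip_lead in the frame of stop above -0.006 m and x of strip_lead in the frame of stop between -0.03 and 0.03 m and angle between the y axis of strip and the y axis of cutter, either way round below 0.1 rad and z of strip in the frame of cutter between 0.022 and 0.034 m and (angle between stick's own z axis and vertical below 0.2 rad or angle between stick's own z axis and vertical above 2.94 rad) and y of stick_tip in the frame of cutter above -0.12 m and height (world z) of stick below 0.06 m and linear speed of each of stick, strip below 0.02 m/s); the robot touches nothing.
It fails at once if the robot touches the strip itself (contact force between any of the fingers, the arm and strip above 0.3 N).
It fails at once if a bystander is moved more than 30 mm (distance of any of offcut, jar_a, jar_b, truck, glue, screwdriver from where it was at the start of the episode above 0.03 m).
It also fails if it takes over 64 s, if anything falls off the work surface, if the arm or the gripper's body presses on something with over 40 N, if the wrist force passes 120 N, or if a joint passes its speed limit or range.

ROBOT

A 6-joint arm with a two-finger parallel gripper is mounted at the origin on the work surface. World frame = base frame: x ahead of the robot, y to its left, z up, the work surface at z = 0. Lengths are in m, angles in rad, forces in N, time in s.
With the tool pointing down it reaches from about 0.375 to 0.9 m from the base axis. Payload 3.1 kg.
Tool frame: the origin (TCP) lies at the very end of the fingers, on their centre line; the grasp point (between the pads) lies 19 mm behind it; z points along the fingers, y is the direction in which the jaws open and shut (so a half turn about z gives the same grasp; the last joint's range is limited). The gripper opens to 87 mm and grips with 3 to 60 N. Pads are 19 mm wide; open, the fingers measure 117 mm over their backs; the gripper's body (75 mm by 190 mm) begins 51 mm behind the grasp point.
Start: joints at [-1.466, 0.527, 1.433, -0, 1.181, -0.178], TCP at [0.174, -0.6, 0.223] pointing down, gripper open.
Joint ranges: [-3.08, 3.08], [-0.75, 2.2], [0.22, 2.44], [-1.43, 4.57], [0, 2.65], [-2.85, 2.85]. Speed limits (rad/s): [2.79, 2.79, 3.14, 3.14, 3.14, 3.14].

INTERFACE

Orientations are given as a unit quaternion [x, y, z, w].
In Python, from rig import robot gives the robot as it stands. The module is installed in compiled form; this text tells all that it offers.
- The arm moves only by the tool send_rows, never from a script. Its argument "deltas" is a list of rows, each an object of numbers: "tx", "ty", "tz": the shift along the tool's x, y, z in cm; "rx", "ry", "rz": the turn, a rotation vector about the tool's x, y, z in rad. A call has 1 to 5 rows; each row is the pose to reach, as a shift and turn from the pose commanded when the call began, along the tool's axes at that moment; what a row does not reach only later rows make up. A row lasts 1/12 s, in which the tool goes at most 41.7 mm and 7.16 degrees, less where a joint would pass 70% of its speed; a pose out of reach is approached as far as the arm can. A call with a gripper value outside its range is refused whole. "claw" is the finger opening in cm, from 0 to 8.7, set as the call begins (left out, the last holds). The fingers move at their own pace and stop on an object; "squeeze" is the grip in N (left out, the last holds). Time passes only in rows, so rows that repeat a pose let the fingers close. It gives the time, the measured TCP pose, the force and the opening at its end, in the units of the state.
- robot.get_obs(): the state, without advancing time (a new reading comes with each control period).
- robot.camera(name): name is "scene" or "top" or "wrist"; returns a dict with "color" (384x512x3 uint8, red, green, blue), "z_map" (384x512 float32, m along the optical axis (not along the pixel's ray), 0 where there is no reading), "intrinsics" (3x3 intrinsics, pixels), "R" (3x3) and "t" (3): a world point X has camera coordinates R X + t; the wrist camera has in their place "tool_from_camera" (4x4, takes a point from camera to tool coordinates, whose origin is the TCP and whose axes are the flange's). Camera axes: x right, y down, z forward; pixel columns grow to the right and rows downward; lengths in m; the calibration is good to about 2 mm. The wrist camera is an equidistant fisheye: a pixel r from the principal point sees the ray r / f radians off the axis. A picture is of the moment at which its call begins: read the wrist's pose just before it.
- robot.hand_in(): hands the job in, once; it reports no verdict.
Trained networks look in the newest picture that a camera, given by its name, has taken for a name from the list of things; names that differ only in an ending like _2 or _b are one class to them, and where a whole thing is asked for, a point or a joint stands for the part that bears it (a point fixed in the world has none). Each returns a list of dicts, best first, with "p" (0 to 1); they miss things now and then, are a little off and sometimes report something else, mostly with a low value. They report only what shows in the picture. A call takes as long as a camera call. They do not tell look-alikes from the thing itself.
- robot.outline_of(label, camera): "pixels" (384x512 bool, what is visible of it) and "xy" ([column, row] in pixels, amid what is visible of it).
- robot.tip_of(label, camera): "xy" ([column, row] in pixels: a listed point, or the origin of a listed thing).
The state is a dict: "time": time; "q": joint angles; "joint_velocities": joint speeds; "joint_torque": joint torques, N m; "position": TCP position; "tool_rot": TCP orientation; "ft_force": force on the tool from outside, world axes, zero at the start; "moment": the same for the moment, N m; "grip_width": finger opening in m.
Only numpy, scipy, OpenCV 4.12 (cv2) and the standard library are available. Lean on these libraries where they do the work, as an engineer would, in place of code of your own. Each camera call takes 0.05 s, during which the arm holds its last target.

## Working session

There is one attempt and no reset: what is moved stays moved. The work goes in short steps, Python scripts to look and compute and a tool call to move; the robot and the scene stay as the last step left them, time stands still between calls to the robot, and variables do not carry over. Pictures are saved under pics/ and viewed, and the job is handed in when it is done.

Besides the shell and the picture viewer there is one more tool, called as name([rows], argument=value, ...), one row to a line, values as JSON. send_rows: Moves the arm, as the interface text tells. Its arguments: {"type":"object","properties":{"deltas":{"type":"array","items":{"type":"object","properties":{"tx":{"type":"number"},"ty":{"type":"number"},"tz":{"type":"number"},"rx":{"type":"number"},"ry":{"type":"number"},"rz":{"type":"number"}}}},"claw":{"type":"number"},"squeeze":{"type":"number"}},"required":["deltas"]}

```bash
ls; mkdir -p pics
python3 - <<'E'
from rig import robot
import cv2,numpy as np
o=robot.get_obs(); print({k:np.round(v,3) for k,v in o.items()})
for n in ["scene","top"]:
    c=robot.camera(n); cv2.imwrite(f"pics/{n}0.png",cv2.cvtColor(cv2.resize(c["color"],(800,600),interpolation=cv2.INTER_CUBIC),cv2.COLOR_RGB2BGR))
    np.savez(f"{n}0.npz",**c)
    print(n,c["intrinsics"].round(1).tolist(),c["R"].round(3).tolist(),c["t"].round(3))
    for l in "cutter lever lever_handle catch catch_hinge catch_knob stop strip strip_lead strip_tail stick stick_tip rest offcut jar_a truck glue screwdriver guard fence".split():
        print(l,[(round(float(d["p"]),2),np.round(d["xy"]).tolist()) for d in robot.tip_of(l,n)][:4])
E
```

```text
pics
{'time': np.float64(0.0), 'q': array([-1.467,  0.528,  1.434, -0.   ,  1.181, -0.179]), 'joint_velocities': array([ 0.   , -0.002, -0.002, -0.001,  0.002, -0.   ]), 'joint_torque': array([-2.0000e-03, -4.4005e+01, -1.7659e+01,  6.3000e-02,  5.8000e-02,
       -0.0000e+00]), 'position': array([ 0.174, -0.599,  0.222]), 'tool_rot': array([ 0.99 ,  0.141,  0.   , -0.001]), 'ft_force': array([-0.118, -0.802, -0.301]), 'moment': array([-0.037, -0.009,  0.011]), 'grip_width': np.float64(0.088)}
scene [[411.5, 0.0, 261.6], [0.0, 411.5, 192.6], [0.0, 0.0, 1.0]] [[-0.796, 0.606, 0.001], [0.472, 0.621, -0.626], [-0.38, -0.498, -0.78]] [ 0.511 -0.201  1.307]
cutter [(0.65, [257.0, 217.0]), (0.56, [374.0, 234.0])]Traceback (most recent call last):
  File "<stdin>", line 9, in <module>
ValueError: it knows: catch_hinge, catch_knob, cutter, fence, glue, guard, jar, lever_handle, offcut, rest, screwdriver, stick, stick_tip, stop, strip, strip_lead, strip_tail, truck
```

```bash
cat > h.py <<'E'
import cv2,numpy as np
from scipy.spatial.transform import Rotation as Rot
def pt(c,uv,z=None,depth=True):
    """world point for pixel; z: intersect plane height z, else depth"""
    K,R,t=c["intrinsics"],c["R"],c["t"]
    r=np.linalg.inv(K)@np.array([uv[0],uv[1],1.0]); o=-R.T@t; d=R.T@r
    if z is None:
        s=c["z_map"][int(round(uv[1])),int(round(uv[0]))]
    else: s=(z-o[2])/d[2]
    return o+s*d
def proj(c,X):
    p=c["intrinsics"]@(c["R"]@np.asarray(X)+c["t"]); return p[:2]/p[2]
def cloud(c):
    h,w=c["z_map"].shape; u,v=np.meshgrid(np.arange(w),np.arange(h))
    r=np.stack([u,v,np.ones_like(u)],-1)@np.linalg.inv(c["intrinsics"]).T
    P=r*c["z_map"][...,None]
    return (P-c["t"])@c["R"]
def save(img,name):
    cv2.imwrite("pics/"+name,cv2.cvtColor(img,cv2.COLOR_RGB2BGR))
E
python3 - <<'E'
from rig import robot
from h import *
print(robot.get_obs()["time"])
for n in ["scene","top"]:
    c=robot.camera(n); save(cv2.resize(c["color"],(800,600),interpolation=cv2.INTER_CUBIC),f"{n}0.png")
    np.savez(f"{n}0.npz",**c)
    print(n,c["intrinsics"].round(1).tolist(),c["R"].round(3).tolist(),c["t"].round(3))
    for l,z in dict(cutter=0,lever_handle=.043,catch_hinge=.056,catch_knob=.071,stop=0,strip=.028,strip_lead=.028,strip_tail=.028,stick=None,stick_tip=None,rest=0,offcut=.028,jar=0,truck=0,glue=0,screwdriver=0,guard=.042,fence=.028).items():
        for d in robot.tip_of(l,n)[:4]:
            print(l,round(float(d["p"]),2),np.round(d["xy"]).tolist(),pt(c,d["xy"],z).round(3))
print(robot.get_obs()["time"])
E
```

```text
0.1
scene [[411.5, 0.0, 261.6], [0.0, 411.5, 192.6], [0.0, 0.0, 1.0]] [[-0.796, 0.606, 0.001], [0.472, 0.621, -0.626], [-0.38, -0.498, -0.78]] [ 0.511 -0.201  1.307]
cutter 0.57 [256.0, 218.0] [ 0.626 -0.045  0.   ]
lever_handle 0.63 [275.0, 243.0] [0.653 0.067 0.043]
catch_hinge 0.43 [267.0, 168.0] [ 0.525 -0.13   0.056]
catch_knob 0.48 [258.0, 151.0] [ 0.514 -0.184  0.071]
stop 0.89 [212.0, 181.0] [ 0.65  -0.226  0.   ]
strip 0.84 [341.0, 192.0] [0.407 0.042 0.028]
strip 0.68 [302.0, 373.0] [0.792 0.328 0.028]
strip 0.6 [150.0, 194.0] [ 0.818 -0.263  0.028]
strip 0.58 [261.0, 229.0] [0.648 0.006 0.028]
strip_lead 0.85 [319.0, 198.0] [0.467 0.022 0.028]
strip_lead 0.7 [294.0, 343.0] [0.768 0.273 0.028]
strip_lead 0.66 [214.0, 120.0] [ 0.519 -0.409  0.028]
strip_lead 0.64 [254.0, 218.0] [ 0.644 -0.031  0.028]
strip_tail 0.94 [276.0, 246.0] [0.65  0.067 0.028]
strip_tail 0.83 [137.0, 204.0] [ 0.861 -0.256  0.028]
strip_tail 0.71 [362.0, 196.0] [0.37  0.084 0.028]
stick 0.8 [422.0, 274.0] [0.459 0.341 0.076]
stick_tip 0.8 [371.0, 237.0] [ 0.428  0.18  -0.001]
stick_tip 0.43 [273.0, 245
[... 1865 characters left out ...]
8 -0.267  0.028]
stick 0.62 [128.0, 250.0] [0.446 0.327 0.079]
stick_tip 0.72 [171.0, 238.0] [0.475 0.224 0.002]
rest 0.93 [133.0, 246.0] [0.451 0.335 0.   ]
rest 0.15 [356.0, 196.0] [ 0.589 -0.321  0.   ]
offcut 0.51 [262.0, 185.0] [ 0.624 -0.048  0.028]
jar 0.54 [196.0, 265.0] [0.394 0.15  0.   ]
truck 0.65 [397.0, 229.0] [ 0.491 -0.436  0.   ]
glue 0.64 [246.0, 135.0] [ 0.777 -0.     0.   ]
screwdriver 0.56 [178.0, 140.0] [0.767 0.201 0.   ]
screwdriver 0.47 [277.0, 165.0] [ 0.686 -0.092  0.   ]
guard 0.65 [301.0, 179.0] [ 0.637 -0.158  0.042]
guard 0.56 [235.0, 217.0] [0.532 0.033 0.042]
guard 0.52 [291.0, 216.0] [ 0.533 -0.129  0.042]
fence 0.95 [277.0, 164.0] [ 0.684 -0.092  0.028]
2.0
```

View pics/scene0.png

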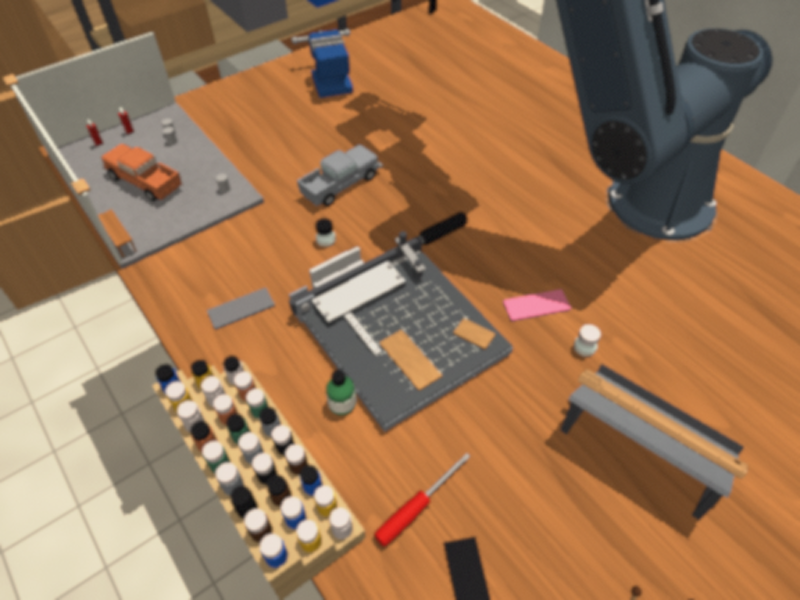

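View pics/top0.png

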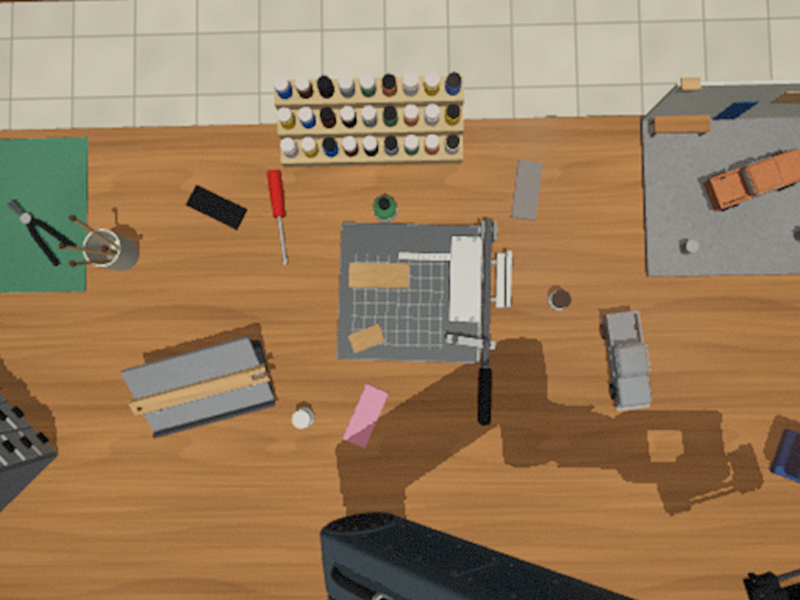

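```bash
cat >> h.py <<'E'
def load(n): 
    d=np.load(n); return {k:d[k] for k in d}
E
python3 - <<'E'
from h import *
for n,box in [("top",(205,130,345,280)),("scene",(170,130,340,285))]:
    c=load(n+"0.npz"); x0,y0,x1,y1=box
    s=min(800/(x1-x0),600/(y1-y0))
    im=cv2.resize(c["color"][y0:y1,x0:x1],None,fx=s,fy=s,interpolation=cv2.INTER_CUBIC)
    print(n,s); save(im,n+"_crop.png")
c=load("top0.npz"); P=cloud(c)
m=(np.abs(P[...,2]-0.028)<0.005)&(np.abs(P[...,0]-.62)<.17)&(np.abs(P[...,1]+.04)<.17)
m=cv2.morphologyEx(m.astype(np.uint8),cv2.MORPH_OPEN,np.ones((3,3)))
n,l,st,_=cv2.connectedComponentsWithStats(m); i=1+st[1:,4].argmax(); print(st[i])
pts=P[l==i]; print("bed z",np.median(pts[:,2])); r=cv2.minAreaRect(pts[:,:2].astype(np.float32)*1000); print(r)
print(cv2.boxPoints(r))
E
```

```text
top 4.0
scene 3.870967741935484
[ 215  142   93   90 5109]
bed z 0.02875870042517024
((620.7471923828125, -45.51612854003906), (264.08648681640625, 254.16729736328125), 87.55778503417969)
[[ 488.1524  -172.02417]
 [ 742.0888  -182.8547 ]
 [ 753.342     80.99191]
 [ 499.40558   91.82245]]
```

View pics/top_crop.png

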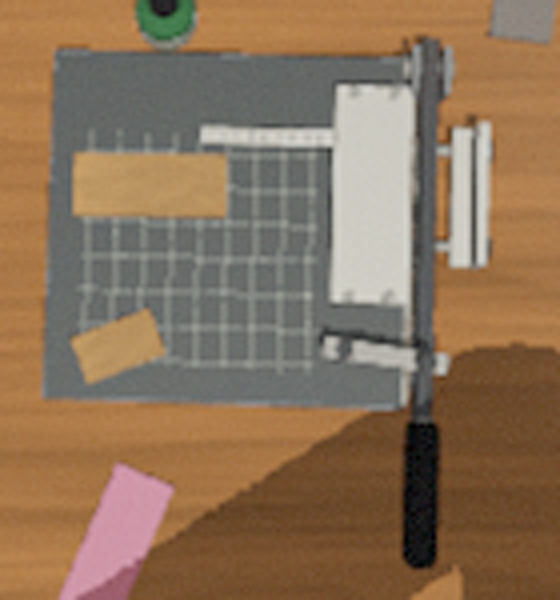

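View pics/scene_crop.png

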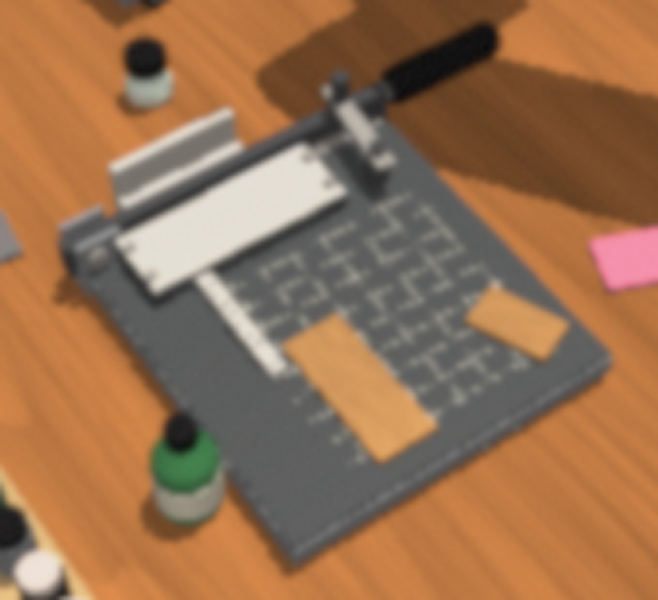

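```bash
cat > fit.py <<'E'
from h import *
from scipy.optimize import least_squares
T=load("top0.npz");S=load("scene0.npz")
tp=lambda u,v:np.array([205+u/4,130+v/4]); sp=lambda u,v:np.array([170+u/3.871,130+v/3.871])
obs=[(T,(125,130,28),tp(57,48)),(T,(-130,130,28),tp(44,397)),(T,(-130,-130,28),tp(408,408)),
(T,(100,-75,46),tp(336,85)),(T,(-55,-75,46),tp(330,302)),(T,(-55,-130,46),tp(406,306)),
(T,(115-302-52,-142,43),tp(419,566)),(T,(115-302+52,-142,50),tp(423,423)),
(S,(125,130,28),sp(291,545)),(S,(-130,130,28),sp(606,358)),
(S,(100,-75,46),sp(157,295)),(S,(-55,-75,46),sp(346,192)),(S,(100,-130,46),sp(117,240))]
def W(p,X):
    c,s=np.cos(p[2]),np.sin(p[2]); X=np.array(X)/1000
    return np.array([p[0]+c*X[0]-s*X[1],p[1]+s*X[0]+c*X[1],X[2]])
f=lambda p:np.concatenate([proj(c,W(p,X))-u for c,X,u in obs])
r=least_squares(f,[.62,-.045,-.03],loss="soft_l1"); print(r.x,f(r.x).reshape(-1,2).round(1).tolist())
np.save("cut.npy",r.x)
for only in (T,S):
    o2=[o for o in obs if o[0] is only]
    print(least_squares(lambda p:np.concatenate([proj(c,W(p,X))-u for c,X,u in o2]),r.x,loss="soft_l1").x)
for n,X in dict(knob=(-88,-141,71),hinge=(-88,-85,56),handle=(-187,-142,43),guardm=(22,-102,42),fence=(57,-50,28)).items(): print(n,W(r.x,X).round(4))
# strip, offcut corners
q=r.x
def inv(X): 
    d=np.array(X)[:2]-q[:2];c,s=np.cos(q[2]),np.sin(q[2]);return np.array([c*d[0]+s*d[1],-s*d[0]+c*d[1]])*1000
for uv in [(74,153),(227,153),(228,216),(72,214)]: print("strip",inv(pt(T,tp(*uv),.033)).round(1))
for uv in [(340,317),(437,424),(382,462),(285,345)]: print("stripS",inv(pt(S,sp(*uv),.033)).round(1))
for uv in [(71,334),(152,309),(166,355),(86,384)]: print("off",inv(pt(T,tp(*uv),.033)).round(1))
for uv in [(453,130),(450,265),(490,122),(487,266)]: print("stop",inv(pt(T,tp(*uv),.056)).round(1),inv(pt(T,tp(*uv),.0265)).round(1))
E
python3 fit.py
```

```text
[ 0.62086013 -0.04550848 -0.04632228] [[-1.0, -0.1], [-1.0, 0.5], [-1.3, 0.6], [-0.1, 0.0], [-0.0, 0.1], [0.4, -0.3], [-0.2, 0.4], [-0.0, -1.0], [-0.3, 1.1], [1.9, -1.6], [-1.3, -1.5], [-0.5, -0.8], [-1.4, -0.9]]
[ 0.62109063 -0.04670622 -0.04835429]
[ 0.62127532 -0.04228915 -0.05223877]
knob [ 0.5264 -0.1823  0.071 ]
hinge [ 0.529  -0.1263  0.056 ]
handle [ 0.4275 -0.1787  0.043 ]
guardm [ 0.6381 -0.1484  0.042 ]
fence [ 0.6755 -0.0981  0.028 ]
strip [ 47.7 111.4]
strip [50.8  1. ]
strip [ 5.3 -1. ]
strip [  3.5 111.3]
stripS [4.6 7.1]
stripS [  1.3 111.4]
stripS [ 46.  114.3]
stripS [47.2  5.4]
off [-82.8 108.9]
off [-63.1  51.4]
off [-95.7  40.3]
off [-118.2   96.9]
stop [  68.7 -157.9] [  72.9 -161.4]
stop [ -26.6 -157.9] [ -24.8 -161.4]
stop [  75.1 -183.7] [  79.4 -187.9]
stop [ -26.6 -183.7] [ -24.7 -187.9]
```

```bash
cat >> h.py <<'E'
def cutW(X):
    p=np.load("cut.npy"); c,s=np.cos(p[2]),np.sin(p[2]); X=np.array(X)/1000
    return np.array([p[0]+c*X[0]-s*X[1],p[1]+s*X[0]+c*X[1],X[2]])
def down(yaw):  # tool z down, tool x at yaw
    x=np.array([np.cos(yaw),np.sin(yaw),0]);z=np.array([0,0,-1.]);return np.stack([x,np.cross(z,x),z],1)
def plan(o,pos,R):
    R0=Rot.from_quat(o["tool_rot"]).as_matrix()
    d=R0.T@(np.asarray(pos)-o["position"])*100; r=Rot.from_matrix(R0.T@R).as_rotvec()
    print("plan cm",d.round(2),"rot",r.round(3),"rows>=",max(np.linalg.norm(d)/4.17,np.linalg.norm(r)/.125).round(1))
def wristpt(c,o,uv):
    """ray: origin, dir in world for wrist pixel"""
    K=c["intrinsics"]; x=(uv[0]-K[0,2])/K[0,0]; y=(uv[1]-K[1,2])/K[1,1]; r=np.hypot(x,y)
    d=np.array([x/r*np.sin(r),y/r*np.sin(r),np.cos(r)]) if r>1e-9 else np.array([0,0,1.])
    M=c["tool_from_camera"]; R0=Rot.from_quat(o["tool_rot"]).as_matrix()
    return R0@M[:3,3]+o["position"], R0@M[:3,:3]@d
def wristz(c,o,uv,z):
    a,d=wristpt(c,o,uv); return a+(z-a[2])/d[2]*d
def wproj(c,o,X):
    M=c["tool_from_camera"]; R0=Rot.from_quat(o["tool_rot"]).as_matrix()
    p=M[:3,:3].T@(R0.T@(np.asarray(X)-o["position"])-M[:3,3]); th=np.arctan2(np.hypot(p[0],p[1]),p[2]); h=np.hypot(p[0],p[1])
    K=c["intrinsics"]; return np.array([K[0,2]+K[0,0]*th*p[0]/h,K[1,2]+K[1,1]*th*p[1]/h])
E
python3 - <<'E'
from rig import robot
from h import *
o=robot.get_obs(); p=np.load("cut.npy")
plan(o,[0.47,-0.17,.22],down(np.pi/2+p[2]))
E
```

```text
plan cm [ 40.39 -33.06   0.25] rot [ 0.     0.    -1.242] rows>= 12.5
```

send_rows([
  {"tx": 8, "ty": -6.6, "rz": -0.25},
  {"tx": 16, "ty": -13.2, "rz": -0.5},
  {"tx": 24, "ty": -20, "rz": -0.75},
  {"tx": 32, "ty": -26.5, "rz": -1.0},
  {"tx": 40.4, "ty": -33, "tz": 0.2, "rz": -1.242},
], claw=3.0)

```text
schema error: expected keys tx, ty, tz, rx, ry, rz
```

Run:
```python
from rig import robot
from h import *
o=robot.get_obs(); p=np.load("cut.npy"); print(o["time"],o["position"])
plan(o,[0.47,-0.17,.22],down(np.pi/2+p[2]))
```

```text
2.0 [ 0.17443348 -0.60017407  0.22256803]
plan cm [ 40.39 -33.06   0.25] rot [ 0.     0.    -1.242] rows>= 12.5
```

All six keys are needed.

send_rows([
  {"tx": 20, "ty": -16.5, "tz": 0, "rx": 0, "ry": 0, "rz": -0.62},
  {"tx": 20, "ty": -16.5, "tz": 0, "rx": 0, "ry": 0, "rz": -0.62},
  {"tx": 20, "ty": -16.5, "tz": 0, "rx": 0, "ry": 0, "rz": -0.62},
  {"tx": 20, "ty": -16.5, "tz": 0, "rx": 0, "ry": 0, "rz": -0.62},
  {"tx": 20, "ty": -16.5, "tz": 0, "rx": 0, "ry": 0, "rz": -0.62},
], claw=3.0)

```text
time: 2.42
position: [0.2924, -0.4264, 0.2226]
tool_rot: [0.899, 0.439, 0.0, 0.0]
ft_force: [-0.1, 0.2, 0.3]
grip_width: 0.062
```

Run:
```python
from rig import robot
from h import *
o=robot.get_obs(); p=np.load("cut.npy"); print(o["time"],o["position"])
plan(o,[0.47,-0.17,.22],down(np.pi/2+p[2]))
```

```text
2.4167 [ 0.29243306 -0.4264194   0.22263962]
plan cm [31.14 -1.78  0.26] rot [ 0.     0.    -0.616] rows>= 7.5
```

send_rows([
  {"tx": 31.1, "ty": -1.8, "tz": 0.3, "rx": 0, "ry": 0, "rz": -0.616},
  {"tx": 31.1, "ty": -1.8, "tz": 0.3, "rx": 0, "ry": 0, "rz": -0.616},
  {"tx": 31.1, "ty": -1.8, "tz": 0.3, "rx": 0, "ry": 0, "rz": -0.616},
  {"tx": 31.1, "ty": -1.8, "tz": 0.3, "rx": 0, "ry": 0, "rz": -0.616},
  {"tx": 31.1, "ty": -1.8, "tz": 0.3, "rx": 0, "ry": 0, "rz": -0.616},
])

```text
time: 2.83
position: [0.412, -0.2556, 0.2209]
tool_rot: [0.723, 0.691, 0.0, 0.0]
ft_force: [0.8, -0.3, -0.7]
grip_width: 0.0326
```

Run:
```python
from rig import robot
from h import *
o=robot.get_obs(); p=np.load("cut.npy"); print(o["time"],o["position"])
plan(o,[0.47,-0.17,.22],down(np.pi/2+p[2]))
```

```text
2.8333 [ 0.41201455 -0.25558728  0.22085709]
plan cm [8.82 5.4  0.08] rot [ 0.001  0.001 -0.   ] rows>= 2.5
```

send_rows([
  {"tx": 8.8, "ty": 5.4, "tz": 0, "rx": 0, "ry": 0, "rz": 0},
  {"tx": 8.8, "ty": 5.4, "tz": 0, "rx": 0, "ry": 0, "rz": 0},
  {"tx": 8.8, "ty": 5.4, "tz": 0, "rx": 0, "ry": 0, "rz": 0},
  {"tx": 8.8, "ty": 5.4, "tz": 0, "rx": 0, "ry": 0, "rz": 0},
])

```text
time: 3.17
position: [0.4715, -0.1686, 0.2208]
tool_rot: [0.723, 0.69, 0.001, 0.0]
ft_force: [0.4, -1.0, 0.9]
grip_width: 0.0301
```

Run:
```python
from rig import robot
from h import *
o=robot.get_obs(); print(o["time"],o["position"])
c=robot.camera("wrist"); np.savez("w0.npz",**c); print(c["intrinsics"].tolist(),c["tool_from_camera"].round(3).tolist())
im=c["color"].copy()
for X in [(-88,-141,83),(-88,-85,56),(-187,-142,57),(-130,-130,28),(-130,130,28),(-55,-75,46),(-55,-130,46),(100,-75,46)]:
    u=wproj(c,o,cutW(X)); print(X,u.round()); cv2.circle(im,tuple(int(v) for v in u.round()),2,(255,0,0),-1)
for l,z in dict(catch_knob=.071,catch_hinge=.056,lever_handle=.043).items():
    for d in robot.tip_of(l,"wrist")[:2]: print(l,round(float(d["p"]),2),np.round(d["xy"]),wristz(c,o,d["xy"],z).round(4),cutW(dict(catch_knob=(-88,-141,71),catch_hinge=(-88,-85,56),lever_handle=(-187,-142,43))[l]).round(4))
save(cv2.resize(im,(800,600),interpolation=cv2.INTER_CUBIC),"w0.png")
```

```text
3.1667 [ 0.47148091 -0.16861796  0.22077578]
[[297.3186396354542, 0.0, 255.98059474568984], [0.0, 297.3186396354542, 192.5525355096638], [0.0, 0.0, 1.0]] [[0.001, -0.964, -0.264, 0.074], [1.0, 0.001, 0.001, 0.0], [-0.0, -0.264, 0.964, -0.162], [0.0, 0.0, 0.0, 1.0]]
(-88, -141, 83) [308. 195.]
(-88, -85, 56) [305. 140.]
(-187, -142, 57) [217. 190.]
(-130, -130, 28) [267. 174.]
(-130, 130, 28) [267. -30.]
(-55, -75, 46) [332. 131.]
(-55, -130, 46) [330. 178.]
(100, -75, 46) [442. 138.]
catch_hinge 0.77 [304. 140.] [ 0.5269 -0.1265  0.056 ] [ 0.529  -0.1263  0.056 ]
lever_handle 0.79 [215. 184.] [ 0.423  -0.1749  0.043 ] [ 0.4275 -0.1787  0.043 ]
```

View pics/w0.png

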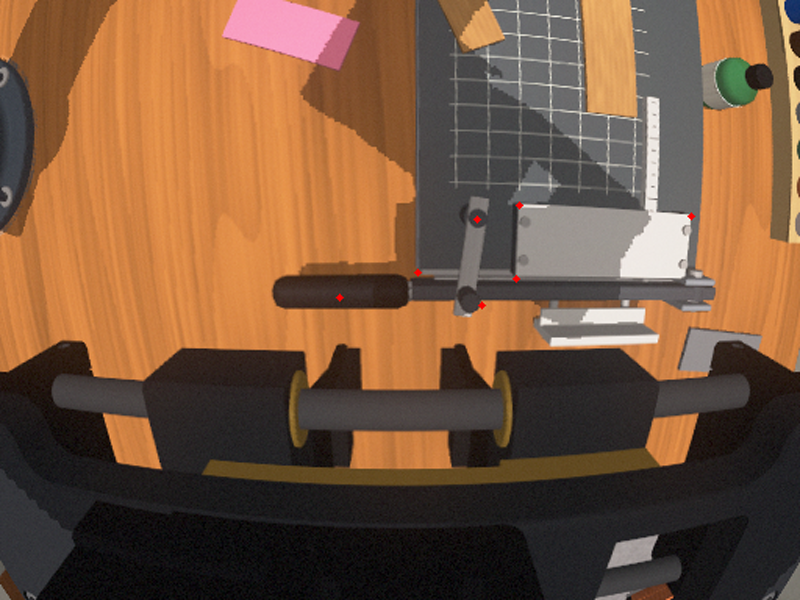

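Run:
```python
from h import *
c=load("w0.npz"); o=dict(position=np.array([.47148,-.16862,.22078]),tool_rot=np.array([.723,.69,.001,0])/np.linalg.norm([.723,.69,.001,0]))
p=np.load("cut.npy")
def inv(X): 
    d=np.array(X)[:2]-p[:2];cc,s=np.cos(p[2]),np.sin(p[2]);return np.array([cc*d[0]+s*d[1],-s*d[0]+cc*d[1]])*1000
f=.64
for n,uv,z in [("knobtop",(465,297),.083),("hinge",(474,213),.062),("barend",(462,313),.059),("hL",(274,291),.043),("hR",(410,290),.043),("hmid_top",(341,291),.057),("lev",(560,290),.055),("stripA",(587,112),.033),("stripB",(636,117),.033),("bedNR",(416,272),.028),("guardA",(518,203),.046),("guardB",(515,279),.046),("guardC",(693,216),.046)]:
    X=wristz(c,o,np.array(uv)*f,z); print(n,X.round(4),inv(X).round(1))
```

```text
knobtop [ 0.5155 -0.1762  0.083 ] [ -99.2 -135.4]
hinge [ 0.5258 -0.1218  0.062 ] [-91.4 -80.6]
barend [ 0.5164 -0.1947  0.059 ] [ -97.4 -153.9]
hL [ 0.3743 -0.1753  0.043 ] [-240.2 -141.1]
hR [ 0.4792 -0.1796  0.043 ] [-135.3 -140.5]
hmid_top [ 0.4289 -0.1745  0.057 ] [-185.8 -137.8]
lev [ 0.593  -0.1816  0.055 ] [ -21.6 -137.3]
stripA [ 0.6244 -0.0443  0.033 ] [3.4 1.3]
stripB [ 0.6692 -0.0452  0.033 ] [48.2  2.5]
bedNR [ 0.4847 -0.1691  0.028 ] [-130.3 -129.8]
guardA [ 0.5616 -0.1163  0.046 ] [-55.9 -73.5]
guardB [ 0.5593 -0.1738  0.046 ] [ -55.6 -131. ]
guardC [ 0.7191 -0.125   0.046 ] [101.9 -74.8]
```

```bash
cat > arc.py <<'E'
import sys
from rig import robot
from h import *
o=robot.get_obs(); p=np.load("cut.npy"); z=float(sys.argv[2])
print(o["time"],o["position"].round(4),o["ft_force"].round(1),o["grip_width"])
for a in map(float,sys.argv[1].split(",")):
    print(a); plan(o,np.append(cutW((-88-56*np.sin(a),-85-55*np.cos(a),0))[:2],z),down(np.pi/2-a+p[2]))
E
python3 arc.py 0.16 0.12; python3 arc.py 0.16 0.064
```

```text
3.3667 [ 0.4692 -0.173   0.2206] [ 0.9 -0.4 -0.7] 0.029903273754664506
0.16
plan cm [-0.45  4.87 10.05] rot [-0.     0.     0.154] rows>= 2.7
3.3667 [ 0.4692 -0.173   0.2206] [ 0.9 -0.4 -0.7] 0.029903273754664506
0.16
plan cm [-0.45  4.88 15.65] rot [-0.     0.     0.154] rows>= 3.9
```

Run:
```python
from rig import robot
from h import *
o=robot.get_obs(); print(o["time"],o["position"],o["tool_rot"])
c=robot.camera("wrist"); np.savez("w1.npz",o_pos=o["position"],o_rot=o["tool_rot"],**c)
im=c["color"].copy()
for X in [(-97,-140,83),(-88,-85,62),(-187,-142,57),(-130,-130,28),(-55,-75,46),(-55,-130,46),(100,-75,46),(57,20,38),(-21,-142,55)]:
    u=wproj(c,o,cutW(X)); cv2.circle(im,tuple(int(v) for v in u.round()),1,(255,0,0),-1)
save(cv2.resize(im[60:240,150:450],(800,480),interpolation=cv2.INTER_CUBIC),"w1.png")
```

```text
3.3667 [ 0.46918354 -0.17303961  0.22055651] [ 7.25517207e-01  6.88203974e-01 -2.59472895e-04  7.24176907e-05]
```

View pics/w1.png

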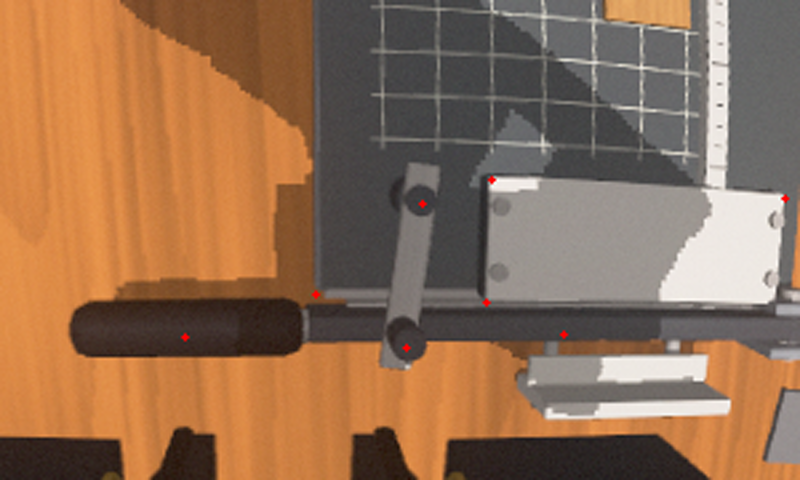

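```bash
python3 -c "
import numpy as np
p=np.load('cut.npy');p[1]=-.0437;np.save('cut.npy',p)"; python3 arc.py 0.16 0.064
```

```text
3.4167 [ 0.4691 -0.1733  0.2206] [ 0.  -0.8  0.1] 0.029630870310926018
0.16
plan cm [-0.24  4.87 15.66] rot [-0.     0.     0.153] rows>= 3.9
```

send_rows([
  {"tx": -0.2, "ty": 4.9, "tz": 5, "rx": 0, "ry": 0, "rz": 0.153},
  {"tx": -0.2, "ty": 4.9, "tz": 8, "rx": 0, "ry": 0, "rz": 0.153},
  {"tx": -0.2, "ty": 4.9, "tz": 11, "rx": 0, "ry": 0, "rz": 0.153},
  {"tx": -0.2, "ty": 4.9, "tz": 11, "rx": 0, "ry": 0, "rz": 0.153},
  {"tx": -0.2, "ty": 4.9, "tz": 11, "rx": 0, "ry": 0, "rz": 0.153},
])

```text
time: 3.83
position: [0.5158, -0.1767, 0.1081]
tool_rot: [0.776, 0.63, -0.002, -0.004]
ft_force: [0.0, -0.3, 0.8]
grip_width: 0.0302
```

```bash
python3 arc.py 0.16 0.064;python3 - <<'E'
from rig import robot
from h import *
o=robot.get_obs()
c=robot.camera("wrist")
im=c["color"].copy()
for X in [(-97,-140,83),(-97,-140,59)]:
    u=wproj(c,o,cutW(X)); cv2.circle(im,tuple(int(v) for v in u.round()),1,(255,0,0),-1)
save(cv2.resize(im[100:280,150:450],(800,480),interpolation=cv2.INTER_CUBIC),"w2.png")
E
```

```text
3.8333 [ 0.5158 -0.1767  0.1081] [ 0.  -0.3  0.8] 0.03015254775578658
0.16
plan cm [-0.13  0.24  4.4 ] rot [-0.008 -0.002 -0.   ] rows>= 1.1
```

View pics/w2.png

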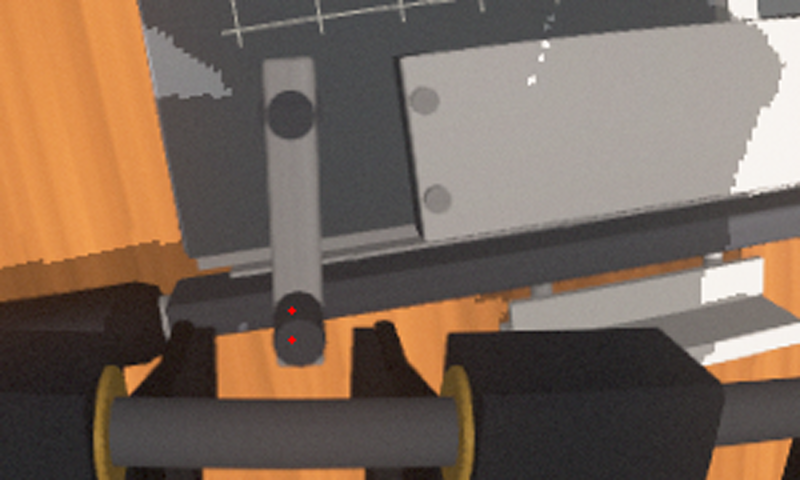

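send_rows([
  {"tx": -0.1, "ty": 0.4, "tz": 2, "rx": 0, "ry": 0, "rz": 0},
  {"tx": -0.1, "ty": 0.4, "tz": 4.2, "rx": 0, "ry": 0, "rz": 0},
  {"tx": -0.1, "ty": 0.4, "tz": 4.2, "rx": 0, "ry": 0, "rz": 0},
  {"tx": -0.1, "ty": 0.4, "tz": 4.2, "rx": 0, "ry": 0, "rz": 0},
])

```text
time: 4.22
position: [0.5224, -0.1793, 0.0712]
tool_rot: [0.776, 0.631, 0.0, 0.001]
ft_force: [0.4, -1.2, 0.9]
grip_width: 0.0299
```

```bash
python3 arc.py 0.25,0.37,0.49,.61,.73 0.064
```

```text
4.2167 [ 0.5224 -0.1793  0.0712] [ 0.4 -1.2  0.9] 0.029937508054303487
0.25
plan cm [ 0.01 -1.    0.71] rot [0.003 0.001 0.091] rows>= 0.7
0.37
plan cm [ 0.11 -1.66  0.71] rot [0.003 0.001 0.211] rows>= 1.7
0.49
plan cm [ 0.28 -2.31  0.71] rot [0.003 0.    0.331] rows>= 2.6
0.61
plan cm [ 0.53 -2.93  0.71] rot [0.003 0.    0.451] rows>= 3.6
0.73
plan cm [ 0.85 -3.51  0.71] rot [0.003 0.    0.571] rows>= 4.6
```

send_rows([
  {"tx": 0, "ty": -1.0, "tz": 0.5, "rx": 0, "ry": 0, "rz": 0.091},
  {"tx": 0.1, "ty": -1.7, "tz": 0.5, "rx": 0, "ry": 0, "rz": 0.211},
  {"tx": 0.3, "ty": -2.3, "tz": 0.5, "rx": 0, "ry": 0, "rz": 0.33},
  {"tx": 0.5, "ty": -2.9, "tz": 0.5, "rx": 0, "ry": 0, "rz": 0.45},
  {"tx": 0.85, "ty": -3.5, "tz": 0.5, "rx": 0, "ry": 0, "rz": 0.57},
])

```text
time: 4.63
position: [0.4917, -0.165, 0.0671]
tool_rot: [0.923, 0.385, 0.002, 0.003]
ft_force: [0.3, -1.4, -0.5]
grip_width: 0.03
```

```bash
python3 arc.py 0.83,.95,1.07,1.19,1.31 0.066
```

```text
4.6333 [ 0.4917 -0.165   0.0671] [ 0.3 -1.4 -0.5] 0.0300376661278114
0.83
plan cm [-0.03 -0.78  0.1 ] rot [ 0.008 -0.002  0.095] rows>= 0.8
0.95
plan cm [ 0.07 -1.43  0.1 ] rot [ 0.008 -0.002  0.215] rows>= 1.7
1.07
plan cm [ 0.25 -2.07  0.09] rot [ 0.008 -0.003  0.335] rows>= 2.7
1.19
plan cm [ 0.5  -2.69  0.09] rot [ 0.008 -0.003  0.455] rows>= 3.6
1.31
plan cm [ 0.82 -3.26  0.08] rot [ 0.007 -0.004  0.575] rows>= 4.6
```

send_rows([
  {"tx": 0, "ty": -0.8, "tz": 0, "rx": 0, "ry": 0, "rz": 0.095},
  {"tx": 0.1, "ty": -1.45, "tz": 0, "rx": 0, "ry": 0, "rz": 0.215},
  {"tx": 0.25, "ty": -2.1, "tz": 0, "rx": 0, "ry": 0, "rz": 0.335},
  {"tx": 0.5, "ty": -2.7, "tz": 0, "rx": 0, "ry": 0, "rz": 0.455},
  {"tx": 0.8, "ty": -3.3, "tz": 0, "rx": 0, "ry": 0, "rz": 0.575},
])

```text
time: 5.05
position: [0.474, -0.1358, 0.0671]
tool_rot: [0.994, 0.107, 0.003, 0.002]
ft_force: [0.8, -1.2, -0.1]
grip_width: 0.03
```

```bash
python3 arc.py 1.43,1.55,1.67,1.72 0.066
```

```text
5.05 [ 0.474  -0.1358  0.0671] [ 0.8 -1.2 -0.1] 0.03000243444323101
1.43
plan cm [ 0.06 -0.62  0.1 ] rot [ 0.005 -0.007  0.12 ] rows>= 1.0
1.55
plan cm [ 0.18 -1.26  0.1 ] rot [ 0.005 -0.007  0.24 ] rows>= 1.9
1.67
plan cm [ 0.37 -1.89  0.1 ] rot [ 0.004 -0.007  0.36 ] rows>= 2.9
1.72
plan cm [ 0.47 -2.15  0.1 ] rot [ 0.004 -0.007  0.41 ] rows>= 3.3
```

send_rows([
  {"tx": 0.1, "ty": -0.65, "tz": 0, "rx": 0, "ry": 0, "rz": 0.12},
  {"tx": 0.2, "ty": -1.25, "tz": 0, "rx": 0, "ry": 0, "rz": 0.24},
  {"tx": 0.4, "ty": -1.9, "tz": 0, "rx": 0, "ry": 0, "rz": 0.36},
  {"tx": 0.5, "ty": -2.25, "tz": 0, "rx": 0, "ry": 0, "rz": 0.41},
  {"tx": 0.5, "ty": -2.25, "tz": 0, "rx": 0, "ry": 0, "rz": 0.41},
])

```text
time: 5.47
position: [0.4746, -0.116, 0.0671]
tool_rot: [0.996, -0.093, 0.004, 0.005]
ft_force: [-3.9, -14.8, -3.3]
grip_width: 0.0299
```

send_rows([
  {"tx": 0, "ty": 0, "tz": -4, "rx": 0, "ry": 0, "rz": 0},
  {"tx": 0, "ty": 0, "tz": -8, "rx": 0, "ry": 0, "rz": 0},
  {"tx": 0, "ty": 0, "tz": -8, "rx": 0, "ry": 0, "rz": 0},
], claw=4.6)

```text
time: 5.72
position: [0.4766, -0.114, 0.1518]
tool_rot: [0.995, -0.095, 0.008, 0.003]
ft_force: [0.6, -0.2, 0.3]
grip_width: 0.042
```

Run:
```python
from rig import robot
from h import *
o=robot.get_obs();p=np.load("cut.npy"); print(o["time"],o["position"],o["tool_rot"])
c=robot.camera("wrist"); np.savez("w3.npz",o_pos=o["position"],o_rot=o["tool_rot"],**c)
im=c["color"].copy()
for X in [(-187,-142,57),(-88,-85,62),(-144,-85,83)]:
    u=wproj(c,o,cutW(X)); print(u);cv2.circle(im,tuple(int(v) for v in u.round()),1,(255,0,0),-1)
save(cv2.resize(im,(800,600),interpolation=cv2.INTER_CUBIC),"w3.png")
h=cutW((-187,-142,0)); h[2]=.15; plan(o,h,down(p[2]))
```

```text
5.7167 [ 0.47661805 -0.11395591  0.15183085] [ 0.99547139 -0.09466986  0.008057    0.00306845]
[331.40499052 232.81402401]
[258.01269942 136.87303244]
[267.97140412 206.80936173]
plan cm [-3.64  7.11  0.16] rot [ 0.006 -0.016 -0.143] rows>= 1.9
```

View pics/w3.png

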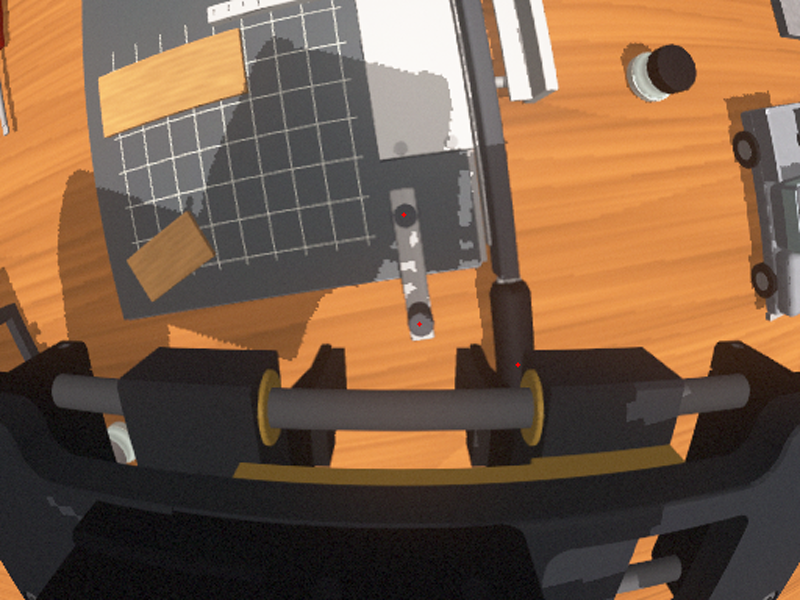

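send_rows([
  {"tx": -3.6, "ty": 7.1, "tz": 0.2, "rx": 0.006, "ry": -0.016, "rz": -0.143},
  {"tx": -3.6, "ty": 7.1, "tz": 0.2, "rx": 0.006, "ry": -0.016, "rz": -0.143},
  {"tx": -3.6, "ty": 7.1, "tz": 0.2, "rx": 0.006, "ry": -0.016, "rz": -0.143},
  {"tx": -3.6, "ty": 7.1, "tz": 0.2, "rx": 0.006, "ry": -0.016, "rz": -0.143},
  {"tx": -3.6, "ty": 7.1, "tz": 3.2, "rx": 0.006, "ry": -0.016, "rz": -0.143},
], claw=5.0)

```text
time: 6.18
position: [0.4263, -0.1767, 0.1157]
tool_rot: [1.0, -0.024, -0.002, -0.0]
ft_force: [1.0, -0.2, 0.0]
grip_width: 0.0499
```

Run:
```python
from rig import robot
from h import *
o=robot.get_obs();p=np.load("cut.npy"); print(o["time"],o["position"],o["tool_rot"])
c=robot.camera("wrist")
im=c["color"].copy()
save(cv2.resize(im,(800,600),interpolation=cv2.INTER_CUBIC),"w4.png")
h=cutW((-187,-142,0)); h[2]=.026; plan(o,h,down(p[2]))
```

```text
6.1833 [ 0.42631751 -0.17673831  0.1157385 ] [ 9.99705317e-01 -2.41678940e-02 -2.26471761e-03 -2.51205725e-04]
plan cm [0.16 0.01 8.97] rot [-0.     0.005 -0.002] rows>= 2.2
```

View pics/w4.png

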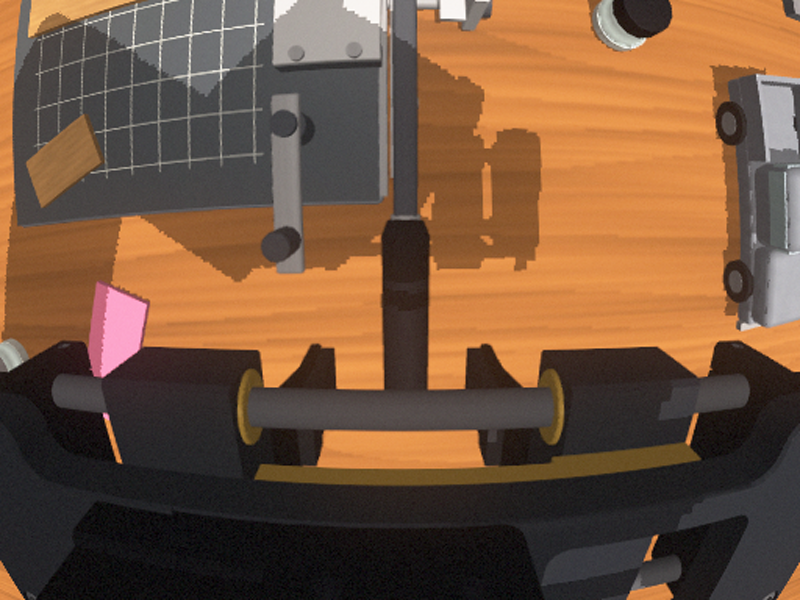

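Handle (x≈405) is centred between the fingers (320–480). Going down.

send_rows([
  {"tx": 0.2, "ty": 0, "tz": 4, "rx": 0, "ry": 0, "rz": 0},
  {"tx": 0.2, "ty": 0, "tz": 8, "rx": 0, "ry": 0, "rz": 0},
  {"tx": 0.2, "ty": 0, "tz": 9, "rx": 0, "ry": 0, "rz": 0},
  {"tx": 0.2, "ty": 0, "tz": 9, "rx": 0, "ry": 0, "rz": 0},
  {"tx": 0.2, "ty": 0, "tz": 9, "rx": 0, "ry": 0, "rz": 0},
])

```text
time: 6.65
position: [0.4236, -0.1725, 0.0215]
tool_rot: [1.0, -0.023, -0.008, -0.004]
ft_force: [-0.2, -0.0, -0.0]
grip_width: 0.0501
```

send_rows([
  {"tx": 0, "ty": 0, "tz": 0, "rx": 0, "ry": 0, "rz": 0},
  {"tx": 0, "ty": 0, "tz": 0, "rx": 0, "ry": 0, "rz": 0},
  {"tx": 0, "ty": 0, "tz": 0, "rx": 0, "ry": 0, "rz": 0},
  {"tx": 0, "ty": 0, "tz": 0, "rx": 0, "ry": 0, "rz": 0},
  {"tx": 0, "ty": 0, "tz": 0, "rx": 0, "ry": 0, "rz": 0},
], claw=1.0, squeeze=30)

```text
time: 7.07
position: [0.4244, -0.1783, 0.0228]
tool_rot: [1.0, -0.02, -0.006, 0.0]
ft_force: [-17.3, -31.9, -1.2]
grip_width: 0.0246
```

```bash
cat > lift.py <<'E'
import sys
from rig import robot
from h import *
o=robot.get_obs(); p=np.load("cut.npy")
print(o["time"],o["position"].round(4),o["ft_force"].round(1),o["grip_width"],"q",o["q"].round(2))
k=float(sys.argv[2])
for a in map(float,sys.argv[1].split(",")):
    # grasp point = handle middle at angle a, tool tilt = k*a
    X=cutW((115-302*np.cos(a)+3*np.sin(a),-142,40+302*np.sin(a)+3*np.cos(a)))
    ax=np.array([-np.sin(p[2]),np.cos(p[2]),0])
    R=Rot.from_rotvec(ax*k*a).as_matrix()@down(p[2])
    print(a); plan(o,X+R[:,2]*.019,R)
E
python3 lift.py 0.1,.2,.3,.4,.5 0.6
```

```text
7.0667 [ 0.4244 -0.1783  0.0228] [-17.3 -31.9  -1.2] 0.02461686006486278 q [-0.64  0.69  1.98 -0.02  0.48  0.99]
0.1
plan cm [ 0.33 -0.15 -3.14] rot [ 0.001 -0.048  0.006] rows>= 0.8
0.2
plan cm [ 0.66 -0.15 -6.13] rot [ 0.002 -0.108  0.005] rows>= 1.5
0.3
plan cm [ 1.29 -0.14 -9.08] rot [ 0.002 -0.168  0.005] rows>= 2.2
0.4
plan cm [  2.2   -0.13 -11.94] rot [ 0.002 -0.228  0.005] rows>= 2.9
0.5
plan cm [  3.4   -0.12 -14.69] rot [ 0.002 -0.288  0.005] rows>= 3.6
```

send_rows([
  {"tx": 0, "ty": 0.1, "tz": -1.5, "rx": 0, "ry": -0.03, "rz": 0},
  {"tx": 0.1, "ty": 0.1, "tz": -3.1, "rx": 0, "ry": -0.06, "rz": 0},
  {"tx": 0.25, "ty": 0.1, "tz": -4.6, "rx": 0, "ry": -0.09, "rz": 0},
  {"tx": 0.5, "ty": 0.1, "tz": -6.1, "rx": 0, "ry": -0.12, "rz": 0},
  {"tx": 0.8, "ty": 0.1, "tz": -7.6, "rx": 0, "ry": -0.15, "rz": 0},
])

```text
time: 7.48
position: [0.4311, -0.1794, 0.0984]
tool_rot: [0.996, -0.021, -0.085, -0.002]
ft_force: [-4.2, -12.2, -8.4]
grip_width: 0.0237
```

```bash
python3 lift.py 0.2,.3,.35,.4,.45,.5,.55 0.6
```

```text
7.4833 [ 0.4311 -0.1794  0.0984] [ -4.2 -12.2  -8.4] 0.023737614372920844 q [-0.58  0.58  1.82 -0.11  0.89  1.11]
0.2
plan cm [ 0.3  -0.23  1.4 ] rot [-0.     0.049  0.003] rows>= 0.4
0.3
plan cm [ 0.46 -0.23 -1.61] rot [-0.    -0.011  0.003] rows>= 0.4
0.35
plan cm [ 0.65 -0.23 -3.1 ] rot [-0.    -0.041  0.003] rows>= 0.8
0.4
plan cm [ 0.92 -0.23 -4.57] rot [-0.    -0.071  0.003] rows>= 1.1
0.45
plan cm [ 1.25 -0.23 -6.04] rot [-0.    -0.101  0.003] rows>= 1.5
0.5
plan cm [ 1.67 -0.23 -7.48] rot [ 0.    -0.131  0.003] rows>= 1.8
0.55
plan cm [ 2.15 -0.22 -8.9 ] rot [ 0.    -0.161  0.003] rows>= 2.2
```

send_rows([
  {"tx": 0.15, "ty": 0, "tz": -1.6, "rx": 0, "ry": -0.02, "rz": 0},
  {"tx": 0.35, "ty": 0, "tz": -3.1, "rx": 0, "ry": -0.05, "rz": 0},
  {"tx": 0.6, "ty": 0, "tz": -4.6, "rx": 0, "ry": -0.08, "rz": 0},
  {"tx": 0.95, "ty": 0, "tz": -6.1, "rx": 0, "ry": -0.11, "rz": 0},
  {"tx": 1.4, "ty": 0, "tz": -7.5, "rx": 0, "ry": -0.14, "rz": 0},
])

```text
time: 7.9
position: [0.4568, -0.1805, 0.1698]
tool_rot: [0.988, -0.022, -0.155, -0.004]
ft_force: [-4.5, -11.0, -9.4]
grip_width: 0.0239
```

```bash
python3 lift.py .5,.55,.6,.65,.7,.75,.8 0.6
```

```text
7.9 [ 0.4568 -0.1805  0.1698] [ -4.5 -11.   -9.4] 0.023891955585791144 q [-0.52  0.55  1.61 -0.15  1.26  1.16]
0.5
plan cm [ 0.34 -0.23 -0.05] rot [-0.     0.011  0.002] rows>= 0.1
0.55
plan cm [ 0.62 -0.23 -1.52] rot [ 0.    -0.019  0.002] rows>= 0.4
0.6
plan cm [ 0.97 -0.23 -2.98] rot [ 0.    -0.049  0.002] rows>= 0.8
0.65
plan cm [ 1.4  -0.22 -4.41] rot [ 0.    -0.079  0.002] rows>= 1.1
0.7
plan cm [ 1.89 -0.22 -5.82] rot [ 0.    -0.109  0.002] rows>= 1.5
0.75
plan cm [ 2.46 -0.22 -7.21] rot [ 0.    -0.139  0.002] rows>= 1.8
0.8
plan cm [ 3.09 -0.22 -8.56] rot [ 0.    -0.169  0.002] rows>= 2.2
```

send_rows([
  {"tx": 0.25, "ty": 0, "tz": -1.6, "rx": 0, "ry": -0.03, "rz": 0},
  {"tx": 0.6, "ty": 0, "tz": -3.1, "rx": 0, "ry": -0.06, "rz": 0},
  {"tx": 1.0, "ty": 0, "tz": -4.5, "rx": 0, "ry": -0.09, "rz": 0},
  {"tx": 1.5, "ty": 0, "tz": -5.9, "rx": 0, "ry": -0.12, "rz": 0},
  {"tx": 2.1, "ty": 0, "tz": -7.3, "rx": 0, "ry": -0.15, "rz": 0},
])

```text
time: 8.32
position: [0.4985, -0.1824, 0.2323]
tool_rot: [0.973, -0.022, -0.229, -0.006]
ft_force: [-3.9, -8.0, -9.0]
grip_width: 0.0237
```

```bash
python3 lift.py .75,.8,.85,.88 0.6
```

```text
8.3167 [ 0.4985 -0.1824  0.2323] [-3.9 -8.  -9. ] 0.023747505092250532 q [-0.46  0.6   1.36 -0.18  1.61  1.19]
0.75
plan cm [ 0.38 -0.23 -0.03] rot [-0.001  0.012  0.001] rows>= 0.1
0.8
plan cm [ 0.81 -0.23 -1.47] rot [-0.001 -0.018  0.001] rows>= 0.4
0.85
plan cm [ 1.3  -0.23 -2.87] rot [-0.001 -0.048  0.001] rows>= 0.8
0.88
plan cm [ 1.63 -0.23 -3.71] rot [-0.001 -0.066  0.001] rows>= 1.0
```

send_rows([
  {"tx": 0.35, "ty": 0, "tz": -1.3, "rx": 0, "ry": -0.02, "rz": 0},
  {"tx": 0.85, "ty": 0, "tz": -2.6, "rx": 0, "ry": -0.04, "rz": 0},
  {"tx": 0.95, "ty": 0, "tz": -3.1, "rx": 0, "ry": -0.05, "rz": 0},
  {"tx": 0.95, "ty": 0, "tz": -3.1, "rx": 0, "ry": -0.05, "rz": 0},
])

```text
time: 8.65
position: [0.5203, -0.1834, 0.2545]
tool_rot: [0.967, -0.022, -0.254, -0.007]
ft_force: [-6.6, -7.0, -8.1]
grip_width: 0.0233
```

```bash
python3 lift.py .75,.8,.85 0.6
```

```text
8.65 [ 0.5203 -0.1834  0.2545] [-6.6 -7.  -8.1] 0.023335644042213034 q [-0.44  0.63  1.24 -0.19  1.74  1.19]
0.75
plan cm [-0.43 -0.21  2.95] rot [-0.002  0.063  0.001] rows>= 0.7
0.8
plan cm [-0.08 -0.22  1.5 ] rot [-0.002  0.033  0.001] rows>= 0.4
0.85
plan cm [ 0.34 -0.22  0.06] rot [-0.002  0.003  0.001] rows>= 0.1
```

send_rows([
  {"tx": 0, "ty": 0, "tz": 0, "rx": 0, "ry": 0, "rz": 0},
  {"tx": 0, "ty": 0, "tz": 0, "rx": 0, "ry": 0, "rz": 0},
  {"tx": 0, "ty": 0, "tz": 0, "rx": 0, "ry": 0, "rz": 0},
  {"tx": 0, "ty": 0, "tz": -3, "rx": 0, "ry": 0, "rz": 0},
  {"tx": 0, "ty": 0, "tz": -7, "rx": 0, "ry": 0, "rz": 0},
], claw=5.5)

```text
time: 9.07
position: [0.5543, -0.1815, 0.316]
tool_rot: [0.967, -0.021, -0.254, -0.011]
ft_force: [1.2, -0.5, -0.5]
grip_width: 0.0491
```

Run:
```python
from rig import robot
from h import *
o=robot.get_obs(); print(o["time"],o["position"].round(3),o["grip_width"])
c=robot.camera("scene"); np.savez("scene1.npz",**c)
save(cv2.resize(c["color"],(800,600),interpolation=cv2.INTER_CUBIC),"scene1.png")
T=load("top0.npz")
x0,y0,x1,y1=70,205,190,290
save(cv2.resize(T["color"][y0:y1,x0:x1],None,fx=6.6,fy=6.6,interpolation=cv2.INTER_CUBIC),"rest_top.png")
S=c; x0,y0,x1,y1=350,220,490,330
save(cv2.resize(S["color"][y0:y1,x0:x1],None,fx=5.4,fy=5.4,interpolation=cv2.INTER_CUBIC),"rest_scene.png")
```

```text
9.0667 [ 0.554 -0.181  0.316] 0.049114704809398065
```

View pics/scene1.png

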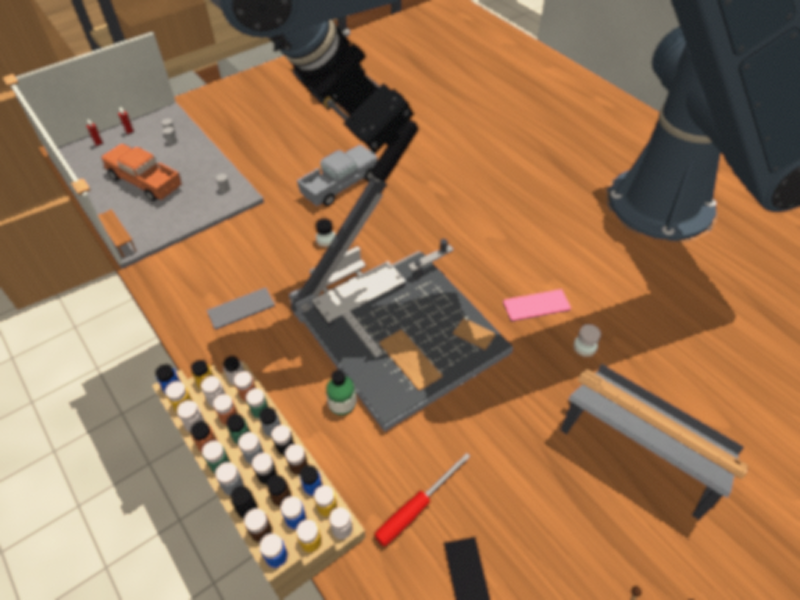

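View pics/rest_top.png

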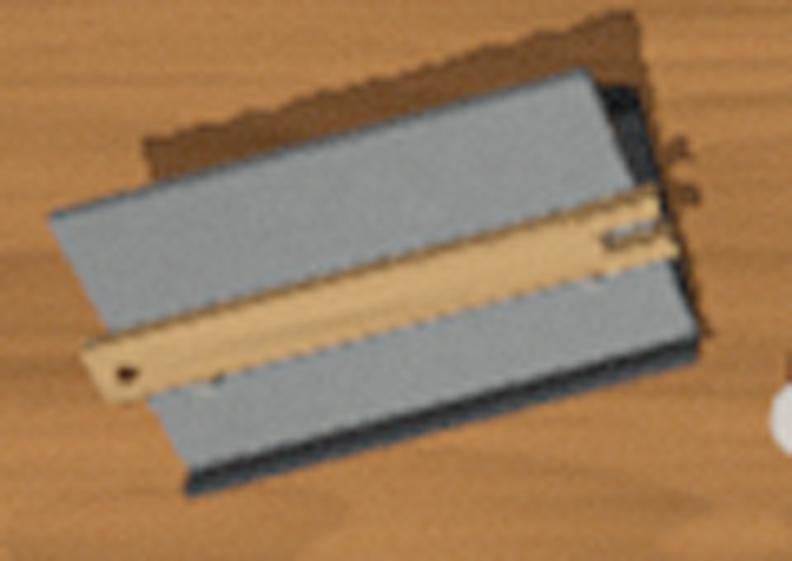

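View pics/rest_scene.png

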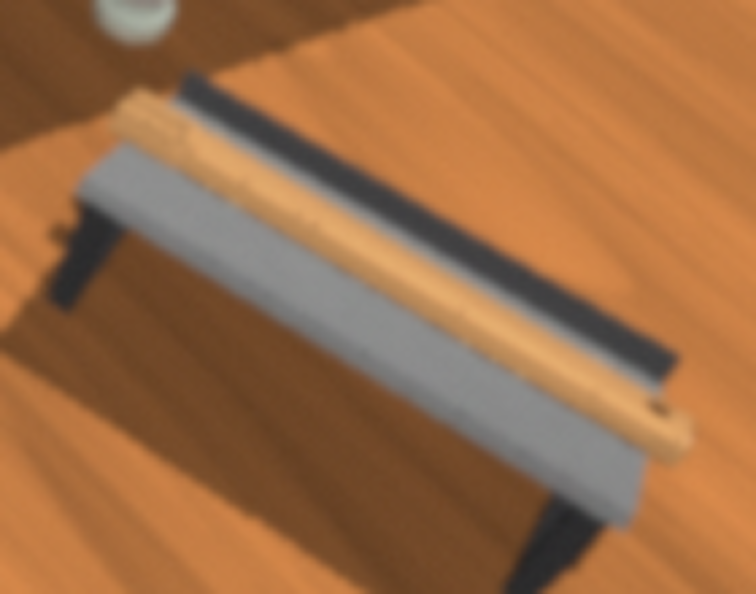

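Run:
```python
from h import *
T=load("top0.npz"); P=cloud(T)
f=lambda u,v:np.array([70+u/6.6,205+v/6.6])
def poly(pts):
    m=np.zeros(T["z_map"].shape,np.uint8); cv2.fillPoly(m,[np.array([f(*p) for p in pts]).round().astype(np.int32)],1); return m>0
panel=poly([(75,225),(575,85),(620,185),(115,320)]); stick=poly([(100,358),(600,220),(610,260),(125,390)])
def plane(m):
    X=P[m&(T["z_map"]>0)]; c=np.median(X,0)
    for _ in range(3):
        mu=X.mean(0); _,_,V=np.linalg.svd(X-mu); n=V[2]*np.sign(V[2][2]); d=(X-mu)@n; X=X[np.abs(d)<2.5*d.std()+1e-4]
    return mu,n,V,d.std()
mp,n,V,s=plane(panel); print("panel",mp.round(4),n.round(4),s, "tilt",np.degrees(np.arccos(n[2])))
ms,n2,V2,s2=plane(stick); print("stick",ms.round(4),n2.round(4),s2,np.degrees(np.arccos(n2[2])),"gap",(ms-mp)@n)
# corner-based with plane: intersect rays with stick top plane
K,R,t=T["intrinsics"],T["R"],T["t"]
nn=n; d0=(mp@nn)+.014
def hit(uv,off):
    r=np.linalg.inv(K)@np.array([*f(*uv),1]); o=-R.T@t; d=R.T@r
    return o+((mp@nn+off)-o@nn)/(d@nn)*d
cs=[hit(u,.014) for u in [(80,345),(108,402),(657,188),(680,257)]]
print(np.round(cs,4)); 
tail=(cs[0]+cs[1])/2; tip=(cs[2]+cs[3])/2
print("len",np.linalg.norm(tip-tail),"w",np.linalg.norm(cs[0]-cs[1]),np.linalg.norm(cs[2]-cs[3]))
y=(tail-tip); y/=np.linalg.norm(y); print("mid top",((tip+tail)/2).round(4),"y",y.round(4),"yaw of -x..",np.degrees(np.arctan2(y[1],y[0])))
print("lower edge dir",((cs[1]-cs[3])/np.linalg.norm(cs[1]-cs[3])).round(4))
pc=[hit(u,0) for u in [(52,215),(585,70),(697,335),(188,475)]]; print("panel corners",np.round(pc,4),np.mean(pc,0))
```

```text
panel [0.4854 0.3382 0.0882] [-0.5607 -0.1413  0.8159] 0.001780461074552967 tilt 35.327907017463566
stick [0.442  0.3381 0.0756] [-0.5893 -0.1486  0.7941] 0.001871776312163862 37.42684200772951 gap 0.014054492081059845
[[0.4277 0.4514 0.0853]
 [0.4022 0.4469 0.067 ]
 [0.4895 0.2091 0.0858]
 [0.4598 0.204  0.0645]]
len 0.24983184696820637 w 0.03166860371736655 0.036891473502635774
mid top [0.4448 0.3278 0.0757] y [-0.239  0.971  0.004] yaw of -x.. 103.8251600209289
lower edge dir [-0.2307  0.973   0.01  ]
panel corners [[0.4825 0.4546 0.1064]
 [0.5387 0.234  0.1068]
 [0.4238 0.2055 0.0229]
 [0.3658 0.4299 0.0219]] [0.45269906 0.33100921 0.06449081]
```

```bash
cat > rest.py <<'E'
import sys
from rig import robot
from h import *
o=robot.get_obs(); print(o["time"],o["position"].round(4),o["ft_force"].round(1),o["grip_width"],"q",o["q"].round(2))
yw=np.radians(14.2); ti=np.radians(35)
ys=np.array([-np.sin(yw),np.cos(yw),0]); xh=np.array([np.cos(yw),np.sin(yw),0])
n=-np.sin(ti)*xh+np.cos(ti)*np.array([0,0,1]); xs=np.cross(ys,n)
R=np.stack([ys,xs,-n],1); mid=np.array([.4448,.3278,.0757])
for h in map(float,sys.argv[1:]): print(h); plan(o,mid+h*n,R)
E
python3 rest.py 0.12
```

```text
9.1167 [ 0.5616 -0.1836  0.3246] [ 4.7 -0.9  5.6] 0.05139523811690977 q [-0.42  0.63  1.05 -0.18  1.92  1.18]
0.12
plan cm [-10.93 -48.52  23.14] rot [-0.877  0.902 -1.696] rows>= 16.9
```

send_rows([
  {"tx": 0, "ty": 0, "tz": -3, "rx": 0, "ry": 0, "rz": 0},
  {"tx": 0, "ty": -4, "tz": -3, "rx": -0.055, "ry": 0.056, "rz": -0.1},
  {"tx": -1, "ty": -8, "tz": -3, "rx": -0.11, "ry": 0.11, "rz": -0.2},
  {"tx": -2, "ty": -12, "tz": -2, "rx": -0.165, "ry": 0.17, "rz": -0.31},
  {"tx": -3, "ty": -16, "tz": -1, "rx": -0.22, "ry": 0.225, "rz": -0.42},
])

```text
time: 9.53
position: [0.5434, -0.0215, 0.3429]
tool_rot: [0.97, 0.198, -0.136, 0.045]
ft_force: [-0.0, 1.2, -1.3]
grip_width: 0.055
```

```bash
python3 rest.py 0.16
```

```text
9.5333 [ 0.5434 -0.0215  0.3429] [-0.   1.2 -1.3] 0.05498737067076386 q [-0.15  0.42  1.31 -0.18  1.64  1.03]
0.16
plan cm [ -0.59 -37.87  13.05] rot [-0.675  0.686 -1.29 ] rows>= 12.9
```

send_rows([
  {"tx": 0, "ty": -15, "tz": 5, "rx": -0.27, "ry": 0.27, "rz": -0.52},
  {"tx": 0, "ty": -15, "tz": 5, "rx": -0.27, "ry": 0.27, "rz": -0.52},
  {"tx": 0, "ty": -15, "tz": 5, "rx": -0.27, "ry": 0.27, "rz": -0.52},
  {"tx": 0, "ty": -15, "tz": 5, "rx": -0.27, "ry": 0.27, "rz": -0.52},
  {"tx": 0, "ty": -15, "tz": 5, "rx": -0.27, "ry": 0.27, "rz": -0.52},
])

```text
time: 9.95
position: [0.4663, 0.1121, 0.2878]
tool_rot: [0.884, 0.455, 0.006, 0.105]
ft_force: [0.2, 0.6, -0.2]
grip_width: 0.0546
```

```bash
python3 rest.py 0.16
```

```text
9.95 [0.4663 0.1121 0.2878] [ 0.2  0.6 -0.2] 0.05463917910562805 q [ 0.13  0.23  1.74 -0.22  1.09  0.84]
0.16
plan cm [  9.8  -21.32   3.25] rot [-0.427  0.42  -0.781] rows>= 7.9
```

send_rows([
  {"tx": 9.8, "ty": -21.3, "tz": 3.2, "rx": -0.427, "ry": 0.42, "rz": -0.781},
  {"tx": 9.8, "ty": -21.3, "tz": 3.2, "rx": -0.427, "ry": 0.42, "rz": -0.781},
  {"tx": 9.8, "ty": -21.3, "tz": 3.2, "rx": -0.427, "ry": 0.42, "rz": -0.781},
  {"tx": 9.8, "ty": -21.3, "tz": 3.2, "rx": -0.427, "ry": 0.42, "rz": -0.781},
  {"tx": 9.8, "ty": -21.3, "tz": 3.2, "rx": -0.427, "ry": 0.42, "rz": -0.781},
])

```text
time: 10.37
position: [0.3753, 0.2804, 0.2188]
tool_rot: [0.717, 0.659, 0.159, 0.162]
ft_force: [1.3, -0.5, 0.3]
grip_width: 0.0555
```

```bash
python3 rest.py 0.14
```

```text
10.3667 [0.3753 0.2804 0.2188] [ 1.3 -0.5  0.3] 0.05545269766051554 q [ 0.57  0.26  2.06 -0.56  0.51  1.11]
0.14
plan cm [ 2.65 -2.22  2.12] rot [-0.148  0.155 -0.29 ] rows>= 2.9
```

send_rows([
  {"tx": 2.6, "ty": -2.2, "tz": 2.1, "rx": -0.148, "ry": 0.155, "rz": -0.29},
  {"tx": 2.6, "ty": -2.2, "tz": 2.1, "rx": -0.148, "ry": 0.155, "rz": -0.29},
  {"tx": 2.6, "ty": -2.2, "tz": 2.1, "rx": -0.148, "ry": 0.155, "rz": -0.29},
  {"tx": 2.6, "ty": -2.2, "tz": 2.1, "rx": -0.148, "ry": 0.155, "rz": -0.29},
  {"tx": 2.6, "ty": -2.2, "tz": 2.1, "rx": -0.148, "ry": 0.155, "rz": -0.29},
])

```text
time: 10.78
position: [0.3677, 0.307, 0.1924]
tool_rot: [0.589, 0.752, 0.233, 0.183]
ft_force: [3.9, -0.2, 2.2]
grip_width: 0.0554
```

```bash
python3 rest.py 0.05 -0.012
python3 - <<'E'
from rig import robot
from h import *
o=robot.get_obs()
c=robot.camera("wrist"); im=c["color"].copy()
yw=np.radians(14.2);ti=np.radians(35);ys=np.array([-np.sin(yw),np.cos(yw),0]); xh=np.array([np.cos(yw),np.sin(yw),0])
n=-np.sin(ti)*xh+np.cos(ti)*np.array([0,0,1]); xs=np.cross(ys,n);mid=np.array([.4448,.3278,.0757])
for a,b in [(0,0),(0,.015),(0,-.015),(.125,.015),(.125,-.015),(-.125,.015),(-.125,-.015)]:
    u=wproj(c,o,mid+a*ys+b*xs); cv2.circle(im,tuple(int(v) for v in u.round()),1,(255,0,0),-1)
save(cv2.resize(im,(800,600),interpolation=cv2.INTER_CUBIC),"w5.png")
E
```

```text
10.7833 [0.3677 0.307  0.1924] [ 3.9 -0.2  2.2] 0.05540809020575252 q [ 0.59  0.32  2.22 -1.43  0.19  1.72]
0.05
plan cm [ 0.16 -0.06  9.14] rot [-0.01   0.004 -0.006] rows>= 2.2
-0.012
plan cm [ 0.19 -0.   15.34] rot [-0.01   0.004 -0.006] rows>= 3.7
```

View pics/w5.png

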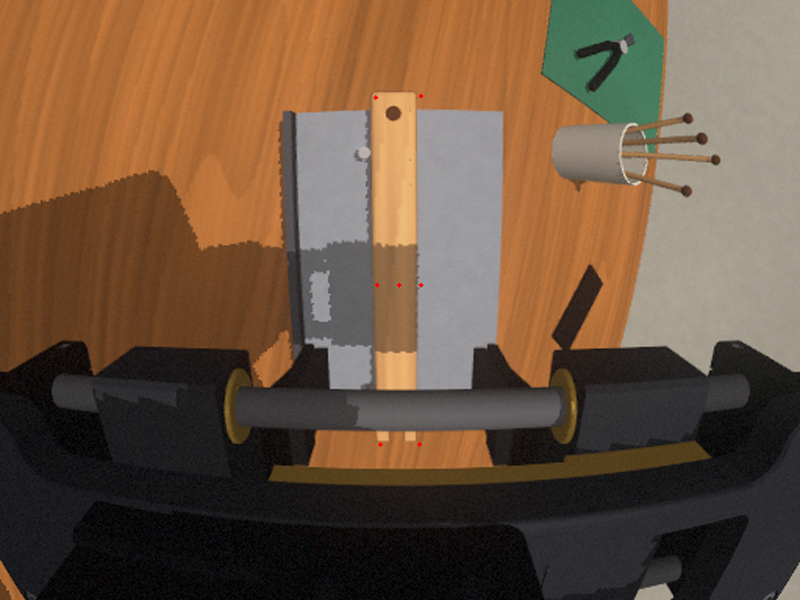

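```bash
cat > kin.py <<'E'
from h import *
from scipy.optimize import least_squares
D=[([-1.467,.528,1.434,0,1.181,-.179],[.174,-.599,.222],[.99,.141,0,-.001]),
([-.64,.69,1.98,-.02,.48,.99],[.4244,-.1783,.0228],[1,-.02,-.006,0]),
([-.58,.58,1.82,-.11,.89,1.11],[.4311,-.1794,.0984],[.996,-.021,-.085,-.002]),
([-.52,.55,1.61,-.15,1.26,1.16],[.4568,-.1805,.1698],[.988,-.022,-.155,-.004]),
([-.46,.6,1.36,-.18,1.61,1.19],[.4985,-.1824,.2323],[.973,-.022,-.229,-.006]),
([-.44,.63,1.24,-.19,1.74,1.19],[.5203,-.1834,.2545],[.967,-.022,-.254,-.007]),
([-.42,.63,1.05,-.18,1.92,1.18],[.5616,-.1836,.3246],[.967,-.022,-.254,-.009]),
([-.15,.42,1.31,-.18,1.64,1.03],[.5434,-.0215,.3429],[.97,.198,-.136,.045]),
([.13,.23,1.74,-.22,1.09,.84],[.4663,.1121,.2878],[.884,.455,.006,.105]),
([.57,.26,2.06,-.56,.51,1.11],[.3753,.2804,.2188],[.717,.659,.159,.162]),
([.59,.32,2.22,-1.43,.19,1.72],[.3677,.307,.1924],[.589,.752,.233,.183])]
E=lambda a,t:Rot.from_euler(a,t).as_matrix()
def fk(k,q):
    a1,d1,L1,L2,e,lat,wz,wx=k
    R=E('z',q[0]); p=R@np.array([a1,lat,d1])
    R=R@E('y',q[1]); p=p+R@np.array([0,0,L1])
    R=R@E('y',q[2]); p=p+R@np.array([e,0,L2])
    R=R@E('z',q[3])@E('y',q[4]); p=p+R@np.array([0,0,wz])+R@np.array([wx,0,0])
    return p,R@E('z',q[5]+np.pi/2)
def res(k):
    return np.concatenate([np.concatenate([fk(k,q)[0]-p,.3*Rot.from_matrix(fk(k,q)[1].T@Rot.from_quat(r).as_matrix()).as_rotvec()]) for q,p,r in D])
if __name__=="__main__":
    r=least_squares(res,[0,.4,.4,.4,0,.11,.25,0]); print(r.x.round(4)); print(res(r.x).reshape(-1,6).round(3)); np.save("kin.npy",r.x)
E
python3 kin.py
```

```text
[0.0047 0.2719 0.5875 0.3896 0.1154 0.1123 0.3037 0.0031]
[[ 0.001  0.001 -0.002  0.     0.    -0.   ]
 [-0.    -0.001 -0.001  0.001  0.    -0.   ]
 [-0.001  0.001  0.001 -0.    -0.001 -0.   ]
 [-0.    -0.002  0.002  0.001 -0.001  0.   ]
 [-0.002  0.001 -0.001  0.     0.    -0.001]
 [ 0.002 -0.001  0.003  0.001 -0.003 -0.001]
 [ 0.001 -0.    -0.002  0.    -0.007 -0.002]
 [-0.001 -0.002 -0.001  0.     0.001 -0.001]
 [-0.     0.002  0.001  0.002 -0.001  0.001]
 [ 0.002 -0.001 -0.002 -0.     0.001 -0.002]
 [-0.001  0.002  0.    -0.    -0.002 -0.001]]
```

```bash
cat >> kin.py <<'E'
lo=np.array([-3.08,-.75,.22,-1.43,0,-2.85]);hi=np.array([3.08,2.2,2.44,4.57,2.65,2.85])
def ik(p,R,q0):
    k=np.load("kin.npy")
    f=lambda q:np.concatenate([fk(k,q)[0]-p,.3*Rot.from_matrix(fk(k,q)[1].T@R).as_rotvec()])
    best=None
    s=least_squares(f,np.clip(q0,lo+1e-3,hi-1e-3),bounds=(lo,hi)); return s.x,np.abs(s.fun).max()
def restR(phi,flip=1):
    yw=np.radians(14.2); ti=np.radians(35)
    ys=np.array([-np.sin(yw),np.cos(yw),0]); xh=np.array([np.cos(yw),np.sin(yw),0])
    n=-np.sin(ti)*xh+np.cos(ti)*np.array([0,0,1]); xs=np.cross(ys,n)
    R=np.stack([ys,xs,-n],1); R=Rot.from_rotvec(xs*phi).as_matrix()@R
    return R@np.diag([flip,flip,1.]),n
E
python3 - <<'E'
from kin import *
mid=np.array([.4448,.3278,.0757])
for phi in [-.6,-.4,-.25,-.1,0,.1,.25,.4,.6]:
    R,n=restR(phi); 
    for q40 in (-.5,.5,2.5,3.6):
        out=[]
        for h in (-.011,.06,.14):
            q,e=ik(mid+h*n,R,[.6,.4,2.1,q40,.3,.5-q40]); out.append((h,q.round(2).tolist(),round(e,4)))
            if e>1e-3: break
        if e<1e-3 : print(round(phi,2),"toolz",R[:,2].round(2),q40,out)
E
```

```text
-0.6 toolz [ 0.6  -0.43 -0.68] -0.5 [(-0.011, [0.83, 0.83, 1.81, -1.24, 0.88, 1.8], np.float64(0.0)), (0.06, [0.88, 0.7, 1.87, -1.16, 0.93, 1.74], np.float64(0.0)), (0.14, [0.94, 0.56, 1.92, -1.06, 1.01, 1.64], np.float64(0.0))]
-0.6 toolz [ 0.6  -0.43 -0.68] 0.5 [(-0.011, [0.83, 0.83, 1.81, -1.24, 0.88, 1.8], np.float64(0.0)), (0.06, [0.88, 0.7, 1.87, -1.16, 0.93, 1.74], np.float64(0.0)), (0.14, [0.94, 0.56, 1.92, -1.06, 1.01, 1.64], np.float64(0.0))]
-0.4 toolz [ 0.61 -0.25 -0.75] -0.5 [(-0.011, [0.76, 0.76, 1.93, -1.43, 0.65, 1.92], np.float64(0.0009)), (0.06, [0.81, 0.63, 1.99, -1.3, 0.68, 1.81], np.float64(0.0)), (0.14, [0.86, 0.46, 2.03, -1.13, 0.76, 1.64], np.float64(0.0))]
-0.4 toolz [ 0.61 -0.25 -0.75] 0.5 [(-0.011, [0.76, 0.76, 1.93, -1.43, 0.65, 1.92], np.float64(0.0009)), (0.06, [0.81, 0.63, 1.99, -1.3, 0.68, 1.81], np.float64(0.0)), (0.14, [0.86, 0.46, 2.03, -1.13, 0.76, 1.64], np.float64(0.0))]
0.25 toolz [ 0.48  0.38 -0.79] 0.5 [(-0.011, [0.3, 0.73, 2.23, 2.66, 0.49, -2.66], np.float64(0.0)), (0.06, [0.31, 0.56, 2.3, 2.56, 0.4, -2.55], np.float64(0.0)), (0.14, [0.32, 0
[... 1624 characters left out ...]
p.float64(0.0))]
0.6 toolz [ 0.32  0.66 -0.68] 0.5 [(-0.011, [0.04, 0.83, 2.22, 1.98, 0.79, -2.35], np.float64(0.0)), (0.06, [0.01, 0.68, 2.32, 1.9, 0.77, -2.27], np.float64(0.0)), (0.14, [-0.03, 0.45, 2.39, 1.7, 0.75, -2.06], np.float64(0.0))]
0.6 toolz [ 0.32  0.66 -0.68] 2.5 [(-0.011, [0.04, 0.83, 2.22, 1.98, 0.79, -2.35], np.float64(0.0)), (0.06, [0.01, 0.68, 2.32, 1.9, 0.77, -2.27], np.float64(0.0)), (0.14, [-0.03, 0.45, 2.39, 1.7, 0.75, -2.06], np.float64(0.0))]
0.6 toolz [ 0.32  0.66 -0.68] 3.6 [(-0.011, [0.04, 0.83, 2.22, 1.98, 0.79, -2.35], np.float64(0.0)), (0.06, [0.01, 0.68, 2.32, 1.9, 0.77, -2.27], np.float64(0.0)), (0.14, [-0.03, 0.45, 2.39, 1.7, 0.75, -2.06], np.float64(0.0))]
```

```bash
cat > jpath.py <<'E'
import sys,json
from rig import robot
from kin import *
def show(o,qs):
    k=np.load("kin.npy")
    # correct model offset with the current reading
    R0=Rot.from_quat(o["tool_rot"]).as_matrix(); pm,Rm=fk(k,o["q"]); 
    for q in qs:
        p,R=fk(k,q); d=R0.T@(p-o["position"])*100; r=Rot.from_matrix(R0.T@R).as_rotvec()
        print(json.dumps(dict(zip(["tx","ty","tz","rx","ry","rz"],[float(x) for x in np.r_[d.round(1),r.round(3)]]))),"| q4,5,6",np.round(q[3:],2),"p",p.round(3))
if __name__=="__main__":
    o=robot.get_obs(); q=np.array(o["q"]); print(o["time"],o["position"].round(4),q.round(2),o["ft_force"].round(1))
    tgt=np.array(eval(sys.argv[1])); N=int(sys.argv[2]); 
    show(o,[q+(tgt-q)*i/N for i in range(1,N+1)])
E
python3 - <<'E'
from kin import *
k=np.load("kin.npy")
for q in ([.4,.25,1.95,.25,.8,0],[.16,.36,2.37,1.9,.48,-2.03]):
    p,R=fk(k,q); print(p.round(3),R[:,2].round(2),R[:,0].round(2))
E
python3 jpath.py "[.4,.25,1.95,.25,.8,0]" 10
```

```text
[0.341 0.325 0.223] [ 0.07  0.22 -0.97] [-0.24  0.95  0.2 ]
[0.367 0.31  0.191] [ 0.42  0.51 -0.75] [-0.45  0.83  0.31]
10.8333 [0.3662 0.3058 0.1915] [ 0.58  0.32  2.22 -1.43  0.19  1.72] [-1.3 -1.1 -1. ]
{"tx": -2.2, "ty": 1.3, "tz": 0.2, "rx": 0.001, "ry": -0.063, "rz": 0.014} | q4,5,6 [-1.26  0.25  1.55] p [0.383 0.287 0.197]
{"tx": -4.1, "ty": 1.9, "tz": 0.2, "rx": 0.024, "ry": -0.118, "rz": 0.028} | q4,5,6 [-1.09  0.31  1.37] p [0.392 0.27  0.2  ]
{"tx": -5.5, "ty": 2.0, "tz": 0.1, "rx": 0.065, "ry": -0.16, "rz": 0.041} | q4,5,6 [-0.92  0.38  1.2 ] p [0.395 0.256 0.201]
{"tx": -6.4, "ty": 1.6, "tz": -0.1, "rx": 0.122, "ry": -0.183, "rz": 0.053} | q4,5,6 [-0.76  0.44  1.03] p [0.393 0.246 0.201]
{"tx": -6.7, "ty": 0.9, "tz": -0.4, "rx": 0.189, "ry": -0.184, "rz": 0.063} | q4,5,6 [-0.59  0.5   0.86] p [0.387 0.242 0.199]
{"tx": -6.2, "ty": 0.2, "tz": -0.7, "rx": 0.261, "ry": -0.16, "rz": 0.07} | q4,5,6 [-0.42  0.56  0.69] p [0.378 0.245 0.198]
{"tx": -5.0, "ty": -0.5, "tz": -1.2, "rx": 0.331, "ry": -0.109, "rz": 0.074} | q4,5,6 [-0.25  0.62  0.52] p [0.367 0.255 0.199]
{"tx": -3.0, "ty": -0.8, "tz": -1.8, "rx": 0.394, "ry": -0.033, "rz": 0.073} | q4,5,6 [-0.09  0.68  0.34] p [0.357 0.272 0.202]
{"tx": -0.5, "ty": -0.6, "tz": -2.7, "rx": 0.443, "ry": 0.069, "rz": 0.066} | q4,5,6 [0.08 0.74 0.17] p [0.348 0.296 0.21 ]
{"tx": 2.5, "ty": 0.1, "tz": -3.7, "rx": 0.471, "ry": 0.192, "rz": 0.054} | q4,5,6 [0.25 0.8  0.  ] p [0.341 0.325 0.223]
```

send_rows([
  {"tx": -2.2, "ty": 1.3, "tz": 0.0, "rx": 0.001, "ry": -0.063, "rz": 0.014},
  {"tx": -4.1, "ty": 1.9, "tz": 0.0, "rx": 0.024, "ry": -0.118, "rz": 0.028},
  {"tx": -5.5, "ty": 2.0, "tz": 0.0, "rx": 0.065, "ry": -0.16, "rz": 0.041},
  {"tx": -6.4, "ty": 1.6, "tz": -0.1, "rx": 0.122, "ry": -0.183, "rz": 0.053},
  {"tx": -6.7, "ty": 0.9, "tz": -0.4, "rx": 0.189, "ry": -0.184, "rz": 0.063},
])

```text
time: 11.25
position: [0.3901, 0.2428, 0.2017]
tool_rot: [0.645, 0.732, 0.11, 0.188]
ft_force: [0.2, -0.2, -0.0]
grip_width: 0.0552
```

```bash
python3 jpath.py "[.4,.25,1.95,.25,.8,0]" 5
```

```text
11.25 [0.3901 0.2428 0.2017] [ 0.49  0.29  2.08 -0.6   0.5   0.86] [ 0.2 -0.2 -0. ]
{"tx": 0.4, "ty": -1.0, "tz": -0.2, "rx": 0.074, "ry": 0.023, "rz": 0.001} | q4,5,6 [-0.43  0.56  0.69] p [0.379 0.245 0.199]
{"tx": 1.5, "ty": -1.9, "tz": -0.8, "rx": 0.146, "ry": 0.071, "rz": -0.005} | q4,5,6 [-0.26  0.62  0.51] p [0.368 0.255 0.199]
{"tx": 3.2, "ty": -2.5, "tz": -1.7, "rx": 0.212, "ry": 0.146, "rz": -0.016} | q4,5,6 [-0.09  0.68  0.34] p [0.357 0.272 0.202]
{"tx": 5.5, "ty": -2.7, "tz": -2.9, "rx": 0.263, "ry": 0.244, "rz": -0.034} | q4,5,6 [0.08 0.74 0.17] p [0.348 0.296 0.21 ]
{"tx": 8.3, "ty": -2.4, "tz": -4.6, "rx": 0.295, "ry": 0.364, "rz": -0.058} | q4,5,6 [ 0.25  0.8  -0.  ] p [0.341 0.325 0.223]
```

Tracks the model. Continuing.

send_rows([
  {"tx": 0.4, "ty": -1.0, "tz": -0.2, "rx": 0.074, "ry": 0.023, "rz": 0.001},
  {"tx": 1.5, "ty": -1.9, "tz": -0.8, "rx": 0.146, "ry": 0.071, "rz": -0.005},
  {"tx": 3.2, "ty": -2.5, "tz": -1.7, "rx": 0.212, "ry": 0.146, "rz": -0.016},
  {"tx": 5.5, "ty": -2.7, "tz": -2.9, "rx": 0.263, "ry": 0.244, "rz": -0.034},
  {"tx": 8.3, "ty": -2.4, "tz": -4.6, "rx": 0.295, "ry": 0.364, "rz": -0.058},
])

```text
time: 11.67
position: [0.3404, 0.3263, 0.223]
tool_rot: [0.612, 0.782, 0.113, -0.042]
ft_force: [0.5, 0.4, -0.8]
grip_width: 0.0549
```

```bash
python3 jpath.py "[.16,.36,2.37,1.9,.48,-2.03]" 11
```

```text
11.6667 [0.3404 0.3263 0.223 ] [ 0.4   0.25  1.96  0.26  0.79 -0.01] [ 0.5  0.4 -0.8]
{"tx": 1.7, "ty": -1.1, "tz": 1.0, "rx": 0.002, "ry": 0.092, "rz": -0.045} | q4,5,6 [ 0.41  0.76 -0.19] p [0.327 0.342 0.216]
{"tx": 3.1, "ty": -1.5, "tz": 1.5, "rx": -0.015, "ry": 0.175, "rz": -0.083} | q4,5,6 [ 0.56  0.74 -0.37] p [0.319 0.356 0.213]
{"tx": 4.2, "ty": -1.6, "tz": 1.8, "rx": -0.05, "ry": 0.246, "rz": -0.114} | q4,5,6 [ 0.7   0.71 -0.56] p [0.316 0.367 0.212]
{"tx": 4.9, "ty": -1.3, "tz": 2.0, "rx": -0.097, "ry": 0.302, "rz": -0.138} | q4,5,6 [ 0.85  0.68 -0.74] p [0.317 0.375 0.212]
{"tx": 5.2, "ty": -0.8, "tz": 2.1, "rx": -0.154, "ry": 0.34, "rz": -0.155} | q4,5,6 [ 1.    0.65 -0.93] p [0.322 0.379 0.212]
{"tx": 5.0, "ty": -0.1, "tz": 2.1, "rx": -0.216, "ry": 0.359, "rz": -0.167} | q4,5,6 [ 1.15  0.62 -1.11] p [0.329 0.378 0.212]
{"tx": 4.3, "ty": 0.6, "tz": 2.2, "rx": -0.279, "ry": 0.36, "rz": -0.174} | q4,5,6 [ 1.3   0.59 -1.29] p [0.338 0.373 0.211]
{"tx": 3.1, "ty": 1.3, "tz": 2.3, "rx": -0.339, "ry": 0.342, "rz": -0.178} | q4,5,6 [ 1.45  0.57 -1.48] p [0.347 0.364 0.209]
{"tx": 1.5, "ty": 1.7, "tz": 2.4, "rx": -0.391, "ry": 0.307, "rz": -0.178} | q4,5,6 [ 1.6   0.54 -1.66] p [0.355 0.35  0.205]
{"tx": -0.5, "ty": 1.9, "tz": 2.6, "rx": -0.432, "ry": 0.257, "rz": -0.177} | q4,5,6 [ 1.75  0.51 -1.85] p [0.362 0.332 0.199]
{"tx": -2.8, "ty": 1.8, "tz": 2.9, "rx": -0.46, "ry": 0.197, "rz": -0.174} | q4,5,6 [ 1.9   0.48 -2.03] p [0.367 0.31  0.191]
```

send_rows([
  {"tx": 1.7, "ty": -1.1, "tz": 1.0, "rx": 0.002, "ry": 0.092, "rz": -0.045},
  {"tx": 3.1, "ty": -1.5, "tz": 1.5, "rx": -0.015, "ry": 0.175, "rz": -0.083},
  {"tx": 4.2, "ty": -1.6, "tz": 1.8, "rx": -0.05, "ry": 0.246, "rz": -0.114},
  {"tx": 4.9, "ty": -1.3, "tz": 2.0, "rx": -0.097, "ry": 0.302, "rz": -0.138},
  {"tx": 5.2, "ty": -0.8, "tz": 2.1, "rx": -0.154, "ry": 0.34, "rz": -0.155},
])

```text
time: 12.08
position: [0.3226, 0.3776, 0.2116]
tool_rot: [0.524, 0.797, 0.277, -0.114]
ft_force: [-1.2, 0.9, -0.0]
grip_width: 0.0547
```

```bash
python3 jpath.py "[.16,.36,2.37,1.9,.48,-2.03]" 5
```

```text
12.0833 [0.3226 0.3776 0.2116] [ 0.3   0.3   2.15  1.01  0.64 -0.92] [-1.2  0.9 -0. ]
{"tx": -0.3, "ty": 0.7, "tz": 0.1, "rx": -0.07, "ry": 0.017, "rz": -0.024} | q4,5,6 [ 1.19  0.61 -1.14] p [0.33  0.378 0.211]
{"tx": -1.4, "ty": 1.3, "tz": -0.1, "rx": -0.14, "ry": 0.008, "rz": -0.044} | q4,5,6 [ 1.36  0.58 -1.37] p [0.341 0.37  0.21 ]
{"tx": -3.2, "ty": 1.8, "tz": -0.4, "rx": -0.202, "ry": -0.026, "rz": -0.06} | q4,5,6 [ 1.54  0.54 -1.59] p [0.351 0.356 0.206]
{"tx": -5.4, "ty": 1.8, "tz": -1.0, "rx": -0.251, "ry": -0.081, "rz": -0.072} | q4,5,6 [ 1.72  0.51 -1.81] p [0.361 0.335 0.2  ]
{"tx": -8.0, "ty": 1.3, "tz": -1.7, "rx": -0.281, "ry": -0.152, "rz": -0.081} | q4,5,6 [ 1.9   0.48 -2.03] p [0.367 0.31  0.191]
```

send_rows([
  {"tx": -0.3, "ty": 0.7, "tz": 0.1, "rx": -0.07, "ry": 0.017, "rz": -0.024},
  {"tx": -1.4, "ty": 1.3, "tz": -0.1, "rx": -0.14, "ry": 0.008, "rz": -0.044},
  {"tx": -3.2, "ty": 1.8, "tz": -0.4, "rx": -0.202, "ry": -0.026, "rz": -0.06},
  {"tx": -5.4, "ty": 1.8, "tz": -1.0, "rx": -0.251, "ry": -0.081, "rz": -0.072},
  {"tx": -8.0, "ty": 1.3, "tz": -1.7, "rx": -0.281, "ry": -0.152, "rz": -0.081},
])

```text
time: 12.5
position: [0.3632, 0.3281, 0.198]
tool_rot: [0.518, 0.778, 0.355, 0.007]
ft_force: [-0.1, 0.5, 0.4]
grip_width: 0.0551
```

```bash
cat > rest2.py <<'E'
import sys
from rig import robot
from kin import *
o=robot.get_obs(); print(o["time"],o["position"].round(4),o["ft_force"].round(1),round(float(o["grip_width"]),4),"q",o["q"].round(2))
phi=float(sys.argv[1]); R,n=restR(phi); mid=np.array([.4448,.3278,.0757])
for h in map(float,sys.argv[2:]):
    print(h,ik(mid+h*n,R,o["q"])[0].round(2)); plan(o,mid+h*n,R)
E
python3 rest2.py 0.4 0.10 0.04 -0.009
```

```text
12.5 [0.3632 0.3281 0.198 ] [-0.1  0.5  0.4] 0.0551 q [ 0.19  0.35  2.33  1.75  0.49 -1.84]
0.1 [ 0.16  0.49  2.35  2.09  0.52 -2.23]
plan cm [-3.82 -0.47  3.22] rot [-0.02  -0.051  0.   ] rows>= 1.2
0.04 [ 0.17  0.65  2.3   2.25  0.58 -2.41]
plan cm [-6.43 -0.37  8.62] rot [-0.02  -0.051  0.   ] rows>= 2.6
-0.009 [ 0.18  0.76  2.25  2.32  0.62 -2.48]
plan cm [-8.57 -0.28 13.02] rot [-0.02  -0.051  0.   ] rows>= 3.7
```

send_rows([
  {"tx": -2, "ty": -0.3, "tz": 1.6, "rx": -0.01, "ry": -0.025, "rz": 0},
  {"tx": -3.8, "ty": -0.5, "tz": 3.2, "rx": -0.02, "ry": -0.051, "rz": 0},
  {"tx": -5, "ty": -0.4, "tz": 5.5, "rx": -0.02, "ry": -0.051, "rz": 0},
  {"tx": -6, "ty": -0.4, "tz": 7.5, "rx": -0.02, "ry": -0.051, "rz": 0},
  {"tx": -6, "ty": -0.4, "tz": 7.5, "rx": -0.02, "ry": -0.051, "rz": 0},
])

```text
time: 12.92
position: [0.4176, 0.3202, 0.1149]
tool_rot: [0.528, 0.774, 0.348, 0.03]
ft_force: [0.4, 0.7, -0.1]
grip_width: 0.0549
```

```bash
python3 rest2.py 0.4 0.02 -0.009
python3 - <<'E'
from rig import robot
from kin import *
o=robot.get_obs()
c=robot.camera("wrist"); im=c["color"].copy()
R,n=restR(0); ys=R[:,0];xs=R[:,1];mid=np.array([.4448,.3278,.0757])
for a,b in [(0,0),(0,.015),(0,-.015),(.125,.015),(.125,-.015),(-.125,.015),(-.125,-.015)]:
    u=wproj(c,o,mid+a*ys+b*xs); cv2.circle(im,tuple(int(v) for v in u.round()),1,(255,0,0),-1)
save(cv2.resize(im,(800,600),interpolation=cv2.INTER_CUBIC),"w6.png")
E
```

```text
12.9167 [0.4176 0.3202 0.1149] [ 0.4  0.7 -0.1] 0.0549 q [ 0.18  0.62  2.3   2.21  0.56 -2.36]
0.02 [ 0.18  0.7   2.28  2.29  0.6  -2.45]
plan cm [-1.04  0.08  2.63] rot [-0.003 -0.001 -0.004] rows>= 0.7
-0.009 [ 0.18  0.76  2.25  2.32  0.62 -2.48]
plan cm [-2.17  0.09  5.3 ] rot [-0.003 -0.001 -0.004] rows>= 1.4
```

View pics/w6.png

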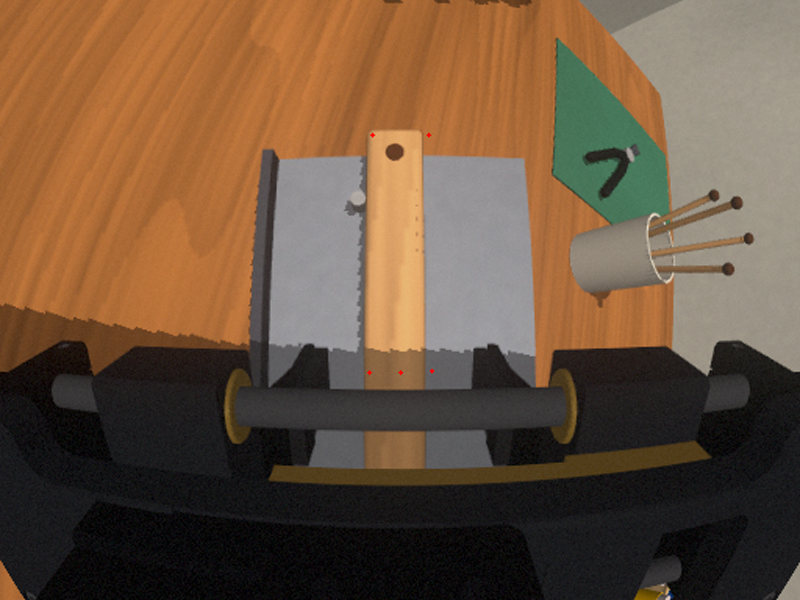

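send_rows([
  {"tx": -1.0, "ty": -0.15, "tz": 2.6, "rx": 0, "ry": 0, "rz": 0},
  {"tx": -1.8, "ty": -0.15, "tz": 4.4, "rx": 0, "ry": 0, "rz": 0},
  {"tx": -2.15, "ty": -0.15, "tz": 5.3, "rx": 0, "ry": 0, "rz": 0},
  {"tx": -2.15, "ty": -0.15, "tz": 5.3, "rx": 0, "ry": 0, "rz": 0},
  {"tx": -2.15, "ty": -0.15, "tz": 5.3, "rx": 0, "ry": 0, "rz": 0},
])

```text
time: 13.38
position: [0.4436, 0.3288, 0.0701]
tool_rot: [0.528, 0.774, 0.348, 0.029]
ft_force: [0.2, -0.7, -0.4]
grip_width: 0.055
```

```bash
python3 rest2.py 0.4 -0.009
```

```text
13.3833 [0.4436 0.3288 0.0701] [ 0.2 -0.7 -0.4] 0.055 q [ 0.19  0.75  2.25  2.31  0.61 -2.46]
-0.009 [ 0.18  0.76  2.25  2.32  0.62 -2.48]
plan cm [-0.31  0.4   0.4 ] rot [-0.004 -0.003 -0.003] rows>= 0.2
```

send_rows([
  {"tx": -0.1, "ty": 0.1, "tz": 0.2, "rx": 0, "ry": 0, "rz": 0},
  {"tx": -0.1, "ty": 0.1, "tz": 0.2, "rx": 0, "ry": 0, "rz": 0},
])

```text
time: 13.55
position: [0.446, 0.329, 0.069]
tool_rot: [0.528, 0.774, 0.348, 0.029]
ft_force: [-0.0, 0.3, 0.3]
grip_width: 0.0549
```

```bash
python3 rest2.py 0.4 -0.009
```

```text
13.55 [0.446 0.329 0.069] [-0.   0.3  0.3] 0.0549 q [ 0.19  0.75  2.24  2.31  0.61 -2.46]
-0.009 [ 0.18  0.76  2.25  2.32  0.62 -2.48]
plan cm [-0.18  0.26  0.2 ] rot [-0.003 -0.002 -0.003] rows>= 0.1
```

send_rows([
  {"tx": -0.1, "ty": 0, "tz": 0.2, "rx": 0, "ry": 0, "rz": 0},
  {"tx": -0.1, "ty": 0, "tz": 0.2, "rx": 0, "ry": 0, "rz": 0},
  {"tx": -0.1, "ty": 0, "tz": 0.2, "rx": 0, "ry": 0, "rz": 0},
  {"tx": -0.1, "ty": 0, "tz": 0.2, "rx": 0, "ry": 0, "rz": 0},
  {"tx": -0.1, "ty": 0, "tz": 0.2, "rx": 0, "ry": 0, "rz": 0},
], claw=1.5, squeeze=25)

```text
time: 13.97
position: [0.4467, 0.3296, 0.0674]
tool_rot: [0.528, 0.774, 0.349, 0.029]
ft_force: [-1.7, -0.7, 8.0]
grip_width: 0.0296
```

```bash
python3 rest2.py 0.4 -0.009 .05 .12
```

```text
13.9667 [0.4467 0.3296 0.0674] [-1.7 -0.7  8. ] 0.0296 q [ 0.19  0.76  2.24  2.31  0.61 -2.46]
-0.009 [ 0.18  0.76  2.25  2.32  0.62 -2.48]
plan cm [-0.15  0.29  0.02] rot [-0.003 -0.004 -0.003] rows>= 0.1
0.05 [ 0.17  0.62  2.31  2.23  0.57 -2.39]
plan cm [ 2.17  0.27 -5.4 ] rot [-0.003 -0.004 -0.003] rows>= 1.4
0.12 [ 0.16  0.43  2.37  2.01  0.5  -2.14]
plan cm [  4.92   0.24 -11.84] rot [-0.003 -0.004 -0.003] rows>= 3.1
```

send_rows([
  {"tx": 0.6, "ty": 0, "tz": -1.5, "rx": 0, "ry": 0, "rz": 0},
  {"tx": 1.3, "ty": 0, "tz": -3.2, "rx": 0, "ry": 0, "rz": 0},
  {"tx": 2.2, "ty": 0, "tz": -5.4, "rx": 0, "ry": 0, "rz": 0},
  {"tx": 3.5, "ty": 0, "tz": -8.4, "rx": 0, "ry": 0, "rz": 0},
  {"tx": 4.3, "ty": 0, "tz": -10.4, "rx": 0, "ry": 0, "rz": 0},
])

```text
time: 14.38
position: [0.3834, 0.3119, 0.1595]
tool_rot: [0.528, 0.774, 0.347, 0.028]
ft_force: [-0.7, 1.1, 0.4]
grip_width: 0.0299
```

```bash
cat >> kin.py <<'E'
def flatR(phi,dyaw=0.0):
    p=np.load("cut.npy"); a=p[2]+dyaw
    cx=np.array([np.cos(a),np.sin(a),0]);cy=np.array([-np.sin(a),np.cos(a),0]);Z=np.array([0,0,1.])
    return Rot.from_rotvec(cx*phi).as_matrix()@np.stack([cy,cx,-Z],1)
E
python3 - <<'E'
from rig import robot
from kin import *
o=robot.get_obs(); print(o["time"],o["position"].round(4),round(float(o["grip_width"]),4),o["q"].round(2),o["ft_force"].round(1))
for phi in (.4,):
    for y,z in [(262,.2),(262,.1),(262,.034),(160,.034),(60,.034)]:
        X=cutW((26,y,z*1000))
        for q0 in (o["q"],[.2,.6,1.9,.8,.8,-.6],[.1,.6,1.6,.3,1.,-.3]):
            q,e=ik(X,flatR(phi),q0); print(y,z,X.round(3),q.round(2),round(e,4))
c=robot.camera("top"); save(cv2.resize(c["color"],(800,600)),"top1.png")
c=robot.camera("scene"); save(cv2.resize(c["color"],(800,600)),"scene2.png")
E
```

```text
14.3833 [0.3834 0.3119 0.1595] 0.0299 [ 0.17  0.47  2.35  2.06  0.51 -2.19] [-0.7  1.1  0.4]
262 0.2 [0.659 0.217 0.2  ] [-0.02  0.63  1.38  0.44  1.16 -0.16] 0.0
262 0.2 [0.659 0.217 0.2  ] [-0.02  0.63  1.38  0.44  1.16 -0.16] 0.0
262 0.2 [0.659 0.217 0.2  ] [-0.02  0.63  1.38  0.44  1.16 -0.16] 0.0
262 0.1 [0.659 0.217 0.1  ] [-0.02  0.75  1.44  0.48  0.99 -0.25] 0.0
262 0.1 [0.659 0.217 0.1  ] [-0.02  0.75  1.44  0.48  0.99 -0.25] 0.0
262 0.1 [0.659 0.217 0.1  ] [-0.02  0.75  1.44  0.48  0.99 -0.25] 0.0
262 0.034 [0.659 0.217 0.034] [-0.02  0.85  1.47  0.52  0.89 -0.32] 0.0
262 0.034 [0.659 0.217 0.034] [-0.02  0.85  1.47  0.52  0.89 -0.32] 0.0
262 0.034 [0.659 0.217 0.034] [-0.02  0.85  1.47  0.52  0.89 -0.32] 0.0
160 0.034 [0.654 0.115 0.034] [-0.18  0.84  1.5   0.5   0.93 -0.46] 0.0
160 0.034 [0.654 0.115 0.034] [-0.18  0.84  1.5   0.5   0.93 -0.46] 0.0
160 0.034 [0.654 0.115 0.034] [-0.18  0.84  1.5   0.5   0.93 -0.46] 0.0
60 0.034 [0.65  0.015 0.034] [-0.33  0.84  1.49  0.46  0.99 -0.58] 0.0
60 0.034 [0.65  0.015 0.034] [-0.33  0.84  1.49  0.46  0.99 -0.58] 0.0
60 0.034 [0.65  0.015 0.034] [-0.33  0.84  1.49  0.46  0.99 -0.58] 0.0
```

View pics/scene2.png

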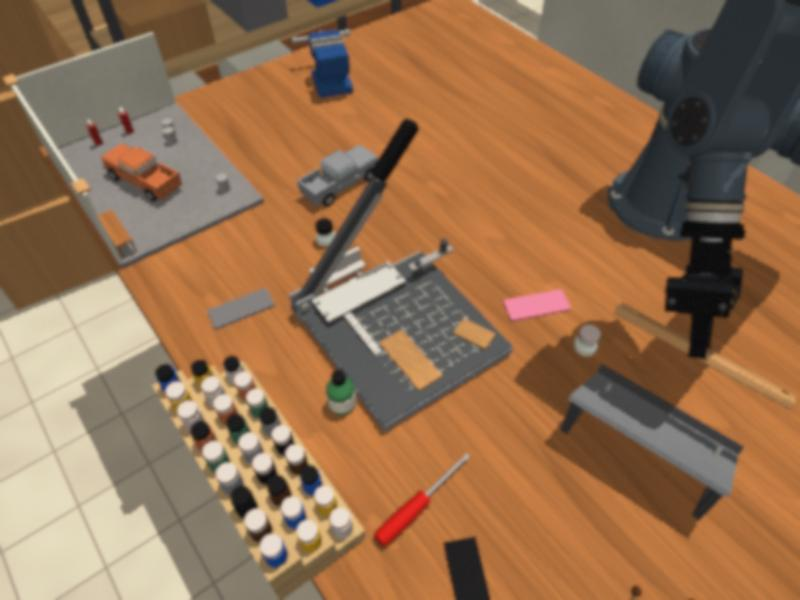

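```bash
python3 jpath.py "[-.02,.63,1.38,.44,1.16,-.16]" 13
python3 - <<'E'
from rig import robot
from kin import *
o=robot.get_obs();k=np.load("kin.npy");q0=o["q"];t=np.array([-.02,.63,1.38,.44,1.16,-.16])
for i in range(0,14):
    p,R=fk(k,q0+(t-q0)*i/13)
    sy=R@np.array([np.cos(.4),0,np.sin(.4)]); sy2=R@np.array([np.cos(.4),0,-np.sin(.4)])
    print(i,(p-.125*sy2).round(3),(p+.125*sy2).round(3),sy.round(2),sy2.round(2))
E
```

```text
14.4833 [0.3833 0.3121 0.1607] [ 0.17  0.47  2.35  2.06  0.51 -2.19] [-0.4  0.4 -0.3]
{"tx": 0.8, "ty": 3.9, "tz": 1.6, "rx": -0.032, "ry": 0.064, "rz": 0.031} | q4,5,6 [ 1.94  0.56 -2.03] p [0.417 0.334 0.173]
{"tx": 1.1, "ty": 7.0, "tz": 2.8, "rx": -0.046, "ry": 0.126, "rz": 0.06} | q4,5,6 [ 1.81  0.61 -1.88] p [0.446 0.35  0.184]
{"tx": 1.3, "ty": 9.7, "tz": 3.7, "rx": -0.042, "ry": 0.184, "rz": 0.087} | q4,5,6 [ 1.69  0.66 -1.72] p [0.47  0.362 0.192]
{"tx": 1.3, "ty": 12.0, "tz": 4.5, "rx": -0.023, "ry": 0.232, "rz": 0.114} | q4,5,6 [ 1.56  0.71 -1.57] p [0.492 0.37  0.199]
{"tx": 0.9, "ty": 13.9, "tz": 5.1, "rx": 0.012, "ry": 0.269, "rz": 0.141} | q4,5,6 [ 1.44  0.76 -1.41] p [0.511 0.373 0.204]
{"tx": 0.0, "ty": 15.4, "tz": 5.6, "rx": 0.058, "ry": 0.291, "rz": 0.169} | q4,5,6 [ 1.31  0.81 -1.25] p [0.529 0.372 0.207]
{"tx": -1.2, "ty": 16.7, "tz": 5.9, "rx": 0.114, "ry": 0.296, "rz": 0.2} | q4,5,6 [ 1.19  0.86 -1.1 ] p [0.546 0.365 0.207]
{"tx": -3.0, "ty": 17.7, "tz": 6.1, "rx": 0.176, "ry": 0.282, "rz": 0.234} | q4,5,6 [ 1.06  0.91 -0.94] p [0.563 0.354 0.206]
{"tx": -5.2, "
[... 1063 characters left out ...]
0.303] [-0.27  0.92  0.29] [-0.5   0.36  0.79]
6 [0.586 0.328 0.104] [0.472 0.415 0.309] [-0.27  0.91  0.31] [-0.46  0.35  0.82]
7 [0.597 0.321 0.102] [0.495 0.409 0.312] [-0.26  0.91  0.32] [-0.41  0.35  0.84]
8 [0.606 0.307 0.099] [0.519 0.401 0.313] [-0.23  0.92  0.31] [-0.35  0.38  0.86]
9 [0.616 0.285 0.095] [0.544 0.389 0.311] [-0.2   0.94  0.29] [-0.29  0.42  0.86]
10 [0.625 0.255 0.094] [0.571 0.374 0.307] [-0.16  0.96  0.24] [-0.22  0.48  0.85]
11 [0.634 0.219 0.094] [0.599 0.356 0.301] [-0.1   0.98  0.18] [-0.14  0.55  0.83]
12 [0.644 0.177 0.099] [0.63  0.333 0.294] [-0.04  0.99  0.1 ] [-0.06  0.62  0.78]
13 [0.654 0.131 0.107] [0.662 0.305 0.287] [0.04 1.   0.  ] [0.03 0.7  0.72]
```

send_rows([
  {"tx": 0.8, "ty": 3.9, "tz": 1.6, "rx": -0.032, "ry": 0.064, "rz": 0.031},
  {"tx": 1.1, "ty": 7.0, "tz": 2.8, "rx": -0.046, "ry": 0.126, "rz": 0.06},
  {"tx": 1.3, "ty": 9.7, "tz": 3.7, "rx": -0.042, "ry": 0.184, "rz": 0.087},
  {"tx": 1.3, "ty": 12.0, "tz": 4.5, "rx": -0.023, "ry": 0.232, "rz": 0.114},
  {"tx": 0.9, "ty": 13.9, "tz": 5.1, "rx": 0.012, "ry": 0.269, "rz": 0.141},
])

```text
time: 14.9
position: [0.515, 0.3739, 0.2013]
tool_rot: [0.53, 0.734, 0.412, -0.104]
ft_force: [1.4, 1.2, -0.7]
grip_width: 0.0298
```

```bash
python3 jpath.py "[-.02,.63,1.38,.44,1.16,-.16]" 9
```

```text
14.9 [0.515  0.3739 0.2013] [ 0.1   0.54  1.97  1.43  0.76 -1.39] [ 1.4  1.2 -0.7]
{"tx": -0.4, "ty": 1.5, "tz": 0.3, "rx": 0.038, "ry": 0.017, "rz": 0.03} | q4,5,6 [ 1.32  0.8  -1.26] p [0.53  0.375 0.205]
{"tx": -1.3, "ty": 2.7, "tz": 0.3, "rx": 0.083, "ry": 0.02, "rz": 0.062} | q4,5,6 [ 1.21  0.85 -1.12] p [0.545 0.369 0.206]
{"tx": -2.6, "ty": 3.9, "tz": 0.0, "rx": 0.131, "ry": 0.009, "rz": 0.098} | q4,5,6 [ 1.1   0.89 -0.98] p [0.559 0.36  0.205]
{"tx": -4.2, "ty": 4.9, "tz": -0.4, "rx": 0.18, "ry": -0.018, "rz": 0.138} | q4,5,6 [ 0.99  0.94 -0.85] p [0.574 0.347 0.203]
{"tx": -6.2, "ty": 6.0, "tz": -1.1, "rx": 0.228, "ry": -0.061, "rz": 0.182} | q4,5,6 [ 0.88  0.98 -0.71] p [0.589 0.329 0.201]
{"tx": -8.5, "ty": 7.0, "tz": -2.1, "rx": 0.272, "ry": -0.119, "rz": 0.231} | q4,5,6 [ 0.77  1.03 -0.57] p [0.605 0.307 0.199]
{"tx": -11.1, "ty": 8.1, "tz": -3.3, "rx": 0.309, "ry": -0.191, "rz": 0.286} | q4,5,6 [ 0.66  1.07 -0.43] p [0.622 0.281 0.197]
{"tx": -14.0, "ty": 9.3, "tz": -4.9, "rx": 0.336, "ry": -0.278, "rz": 0.346} | q4,5,6 [ 0.55  1.12 -0.3 ] p [0.64  0.252 0.196]
{"tx": -17.0, "ty": 10.6, "tz": -6.8, "rx": 0.352, "ry": -0.376, "rz": 0.411} | q4,5,6 [ 0.44  1.16 -0.16] p [0.658 0.218 0.197]
```

send_rows([
  {"tx": -0.4, "ty": 1.5, "tz": 0.3, "rx": 0.038, "ry": 0.017, "rz": 0.03},
  {"tx": -1.3, "ty": 2.7, "tz": 0.3, "rx": 0.083, "ry": 0.02, "rz": 0.062},
  {"tx": -2.6, "ty": 3.9, "tz": 0.0, "rx": 0.131, "ry": 0.009, "rz": 0.098},
  {"tx": -4.2, "ty": 4.9, "tz": -0.4, "rx": 0.18, "ry": -0.018, "rz": 0.138},
  {"tx": -6.2, "ty": 6.0, "tz": -1.1, "rx": 0.228, "ry": -0.061, "rz": 0.182},
])

```text
time: 15.32
position: [0.5885, 0.328, 0.2006]
tool_rot: [0.593, 0.727, 0.296, -0.178]
ft_force: [0.0, 0.7, -0.9]
grip_width: 0.03
```

```bash
cat > flat.py <<'E'
import sys
from rig import robot
from kin import *
o=robot.get_obs(); print(o["time"],o["position"].round(4),o["ft_force"].round(1),round(float(o["grip_width"]),4),"q",o["q"].round(2))
phi=float(sys.argv[1]); dy=float(sys.argv[2])
for s in sys.argv[3:]:
    X=cutW([float(v) for v in s.split(",")]); q,e=ik(X,flatR(phi,dy),o["q"]); print(s,X.round(4),q.round(2),round(e,4)); plan(o,X,flatR(phi,dy))
E
python3 flat.py 0.4 0 26,265,130
```

```text
15.3167 [0.5885 0.328  0.2006] [ 0.   0.7 -0.9] 0.03 q [ 0.04  0.59  1.64  0.88  0.98 -0.71]
26,265,130 [0.6591 0.2198 0.13  ] [-0.02  0.71  1.43  0.47  1.04 -0.22] 0.0
plan cm [-14.15   3.96  -0.94] rot [ 0.103 -0.294  0.261] rows>= 3.5
```

send_rows([
  {"tx": -4.0, "ty": 1.1, "tz": -0.3, "rx": 0.029, "ry": -0.084, "rz": 0.074},
  {"tx": -8.0, "ty": 2.2, "tz": -0.5, "rx": 0.059, "ry": -0.168, "rz": 0.15},
  {"tx": -12.0, "ty": 3.3, "tz": -0.8, "rx": 0.088, "ry": -0.25, "rz": 0.222},
  {"tx": -14.1, "ty": 4.0, "tz": -0.9, "rx": 0.103, "ry": -0.294, "rz": 0.261},
  {"tx": -14.1, "ty": 4.0, "tz": -0.9, "rx": 0.103, "ry": -0.294, "rz": 0.261},
])

```text
time: 15.73
position: [0.6628, 0.2187, 0.1288]
tool_rot: [0.709, 0.676, 0.145, -0.135]
ft_force: [0.7, 0.4, -1.1]
grip_width: 0.0297
```

```bash
python3 flat.py 0.4 0 26,265,100 26,265,34
python3 - <<'E'
from rig import robot
from kin import *
for n in ("top","scene"):
    c=robot.camera(n); np.savez(n+"2.npz",**c)
    b=dict(top=(160,130,330,260),scene=(230,150,430,300))[n]; s=min(800/(b[2]-b[0]),600/(b[3]-b[1])); print(s)
    save(cv2.resize(c["color"][b[1]:b[3],b[0]:b[2]],None,fx=s,fy=s,interpolation=cv2.INTER_CUBIC),n+"2.png")
E
```

```text
15.7333 [0.6628 0.2187 0.1288] [ 0.7  0.4 -1.1] 0.0297 q [-0.02  0.72  1.43  0.47  1.03 -0.22]
26,265,100 [0.6591 0.2198 0.1   ] [-0.02  0.75  1.44  0.48  0.99 -0.25] 0.0
plan cm [-1.04 -0.39  2.69] rot [ 0.005 -0.    -0.   ] rows>= 0.7
26,265,34 [0.6591 0.2198 0.034 ] [-0.02  0.85  1.46  0.52  0.89 -0.32] 0.0
plan cm [-3.61 -0.42  8.76] rot [ 0.005 -0.    -0.   ] rows>= 2.3
4.615384615384615
4.0
```

View pics/top2.png

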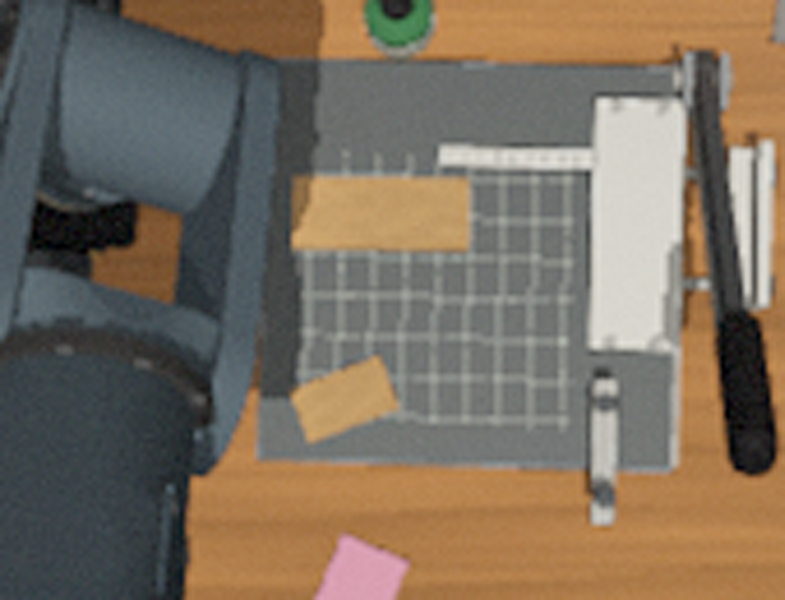

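View pics/scene2.png

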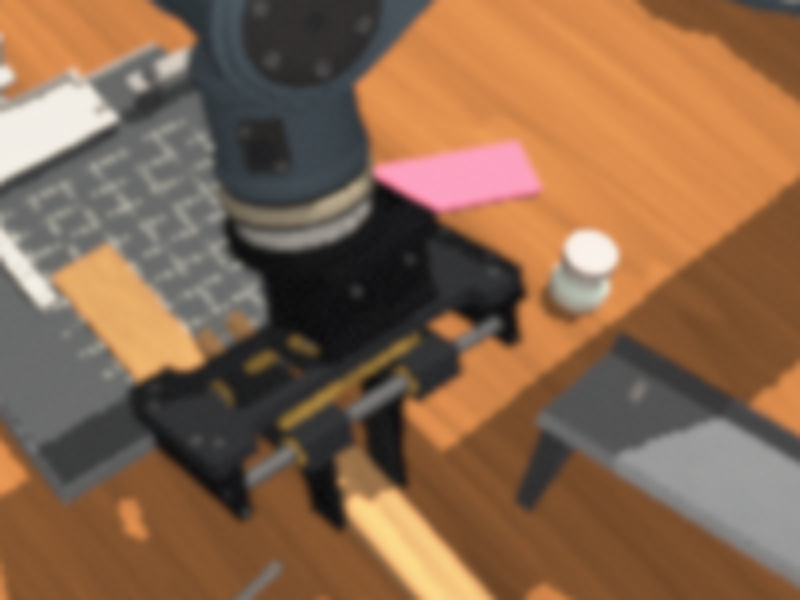

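Run:
```python
from rig import robot
from kin import *
o=robot.get_obs(); print(o["time"],o["position"].round(4))
c=robot.camera("wrist"); im=c["color"].copy(); np.savez("w7.npz",pos=o["position"],rot=o["tool_rot"],**c)
R=Rot.from_quat(o["tool_rot"]).as_matrix()
sy=R@np.array([np.cos(.4),0,np.sin(.4)]); sx=R[:,1]; sz=np.cross(sx,sy); print(sy.round(3),sz.round(3))
# TCP = mid_top -0.009 n + .0015 toolx
top=o["position"]+.009*sz-.0015*R[:,0]
for a,b in [(0,.015),(0,-.015),(.125,.015),(.125,-.015),(.06,.015),(.06,-.015)]:
    u=wproj(c,o,top+a*sy+b*sx); cv2.circle(im,tuple(int(v) for v in u.round()),1,(255,0,0),-1)
save(cv2.resize(im,(800,600),interpolation=cv2.INTER_CUBIC),"w7.png")
```

```text
15.8333 [0.6589 0.2214 0.1301]
[0.045 0.999 0.004] [-0.002 -0.004  1.   ]
```

View pics/w7.png

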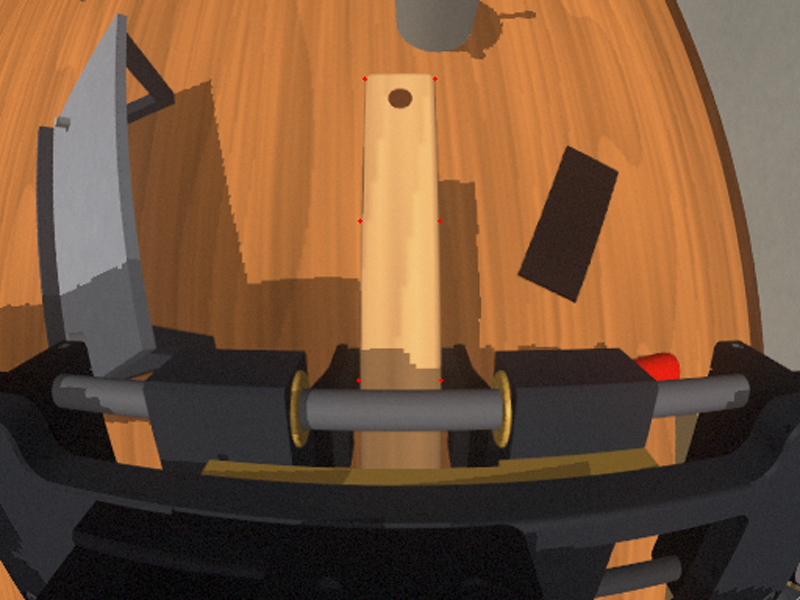

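```bash
python3 flat.py 0.4 0 26,252,60 26,252,36
```

```text
15.8833 [0.6582 0.2218 0.1307] [ 0.2 -0.4 -0.4] 0.0298 q [-0.01  0.71  1.43  0.47  1.04 -0.22]
26,252,60 [0.6585 0.2068 0.06  ] [-0.04  0.81  1.46  0.51  0.93 -0.31] 0.0
plan cm [-4.15  0.09  5.92] rot [ 0.001 -0.004  0.002] rows>= 1.7
26,252,36 [0.6585 0.2068 0.036 ] [-0.04  0.84  1.47  0.52  0.9  -0.34] 0.0
plan cm [-5.09  0.08  8.12] rot [ 0.001 -0.004  0.002] rows>= 2.3
```

send_rows([
  {"tx": -2, "ty": 0.1, "tz": 3, "rx": 0, "ry": -0.002, "rz": 0.001},
  {"tx": -4.1, "ty": 0.1, "tz": 5.9, "rx": 0, "ry": -0.004, "rz": 0.002},
  {"tx": -4.7, "ty": 0.1, "tz": 7.2, "rx": 0, "ry": -0.004, "rz": 0.002},
  {"tx": -5.1, "ty": 0.1, "tz": 8.1, "rx": 0, "ry": -0.004, "rz": 0.002},
  {"tx": -5.1, "ty": 0.1, "tz": 8.1, "rx": 0, "ry": -0.004, "rz": 0.002},
])

```text
time: 16.3
position: [0.6582, 0.2067, 0.0356]
tool_rot: [0.709, 0.676, 0.143, -0.137]
ft_force: [-0.0, 0.0, -1.1]
grip_width: 0.0301
```

send_rows([
  {"tx": 0, "ty": 0, "tz": 0, "rx": 0, "ry": 0, "rz": 0},
])

```text
time: 16.38
position: [0.6602, 0.2067, 0.0381]
tool_rot: [0.709, 0.677, 0.145, -0.135]
ft_force: [0.2, 0.0, 0.8]
grip_width: 0.0299
```

```bash
python3 flat.py 0.4 0 26,252,34
python3 - <<'E'
from rig import robot
from kin import *
c=robot.camera("scene")
b=(230,150,430,300); save(cv2.resize(c["color"][b[1]:b[3],b[0]:b[2]],None,fx=4,fy=4,interpolation=cv2.INTER_CUBIC),"scene3.png")
E
```

```text
16.3833 [0.6602 0.2067 0.0381] [0.2 0.  0.8] 0.0299 q [-0.03  0.84  1.47  0.52  0.89 -0.33]
26,252,34 [0.6585 0.2068 0.034 ] [-0.04  0.84  1.47  0.52  0.89 -0.34] 0.0
plan cm [-0.15 -0.18  0.38] rot [0.005 0.001 0.001] rows>= 0.1
```

View pics/scene3.png

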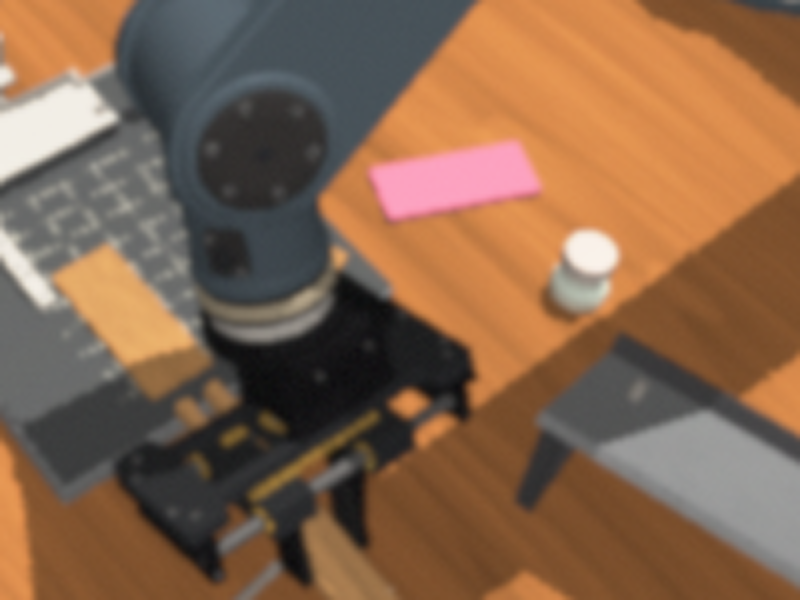

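send_rows([
  {"tx": -0.1, "ty": 0, "tz": 0.2, "rx": 0, "ry": 0, "rz": 0},
  {"tx": -0.1, "ty": 0, "tz": 0.2, "rx": 0, "ry": 0, "rz": 0},
  {"tx": -0.1, "ty": 0, "tz": 0.2, "rx": 0, "ry": 0, "rz": 0},
])

```text
time: 16.68
position: [0.6608, 0.2059, 0.0364]
tool_rot: [0.709, 0.677, 0.145, -0.134]
ft_force: [1.0, 0.7, -1.2]
grip_width: 0.0294
```

```bash
python3 flat.py 0.4 0 26,252,34 26,242,34 26,200,34
python3 - <<'E'
from rig import robot
from kin import *
o=robot.get_obs()
c=robot.camera("scene")
R=Rot.from_quat(o["tool_rot"]).as_matrix()
sy=R@np.array([np.cos(.4),0,np.sin(.4)]); sx=R[:,1]; sz=np.cross(sx,sy)
top=o["position"]+.009*sz-.0015*R[:,0]
im=c["color"].copy()
b=(240,215,310,268);s=11
im=cv2.resize(im[b[1]:b[3],b[0]:b[2]],None,fx=s,fy=s,interpolation=cv2.INTER_CUBIC)
def dot(X,col):
    u=proj(c,X); cv2.circle(im,(int((u[0]-b[0]+.5)*s),int((u[1]-b[1]+.5)*s)),3,col,-1)
for w in (-.015,.015):
    dot(top-.125*sy+w*sx,(255,0,0)); dot(top-.125*sy+w*sx-.014*sz,(0,0,255))
for X in [(3.5,109.5,33),(48,109.5,33),(3.5,109.5,28),(48,109.5,28),(57,20,38),(-130,130,28),(125,130,28)]: dot(cutW(X),(0,255,0))
save(im,"scene4.png"); print(sy.round(3))
E
```

```text
16.6833 [0.6608 0.2059 0.0364] [ 1.   0.7 -1.2] 0.0294 q [-0.04  0.84  1.47  0.52  0.89 -0.33]
26,252,34 [0.6585 0.2068 0.034 ] [-0.04  0.84  1.47  0.52  0.89 -0.34] 0.0
plan cm [-0.01 -0.24  0.25] rot [0.006 0.002 0.001] rows>= 0.1
26,242,34 [0.658  0.1968 0.034 ] [-0.05  0.84  1.48  0.52  0.9  -0.35] 0.0
plan cm [-0.94 -0.24 -0.14] rot [0.006 0.002 0.001] rows>= 0.2
26,200,34 [0.6561 0.1549 0.034 ] [-0.12  0.84  1.49  0.51  0.91 -0.41] 0.0
plan cm [-4.81 -0.23 -1.76] rot [0.006 0.002 0.001] rows>= 1.2
[ 0.048  0.999 -0.002]
```

View pics/scene4.png

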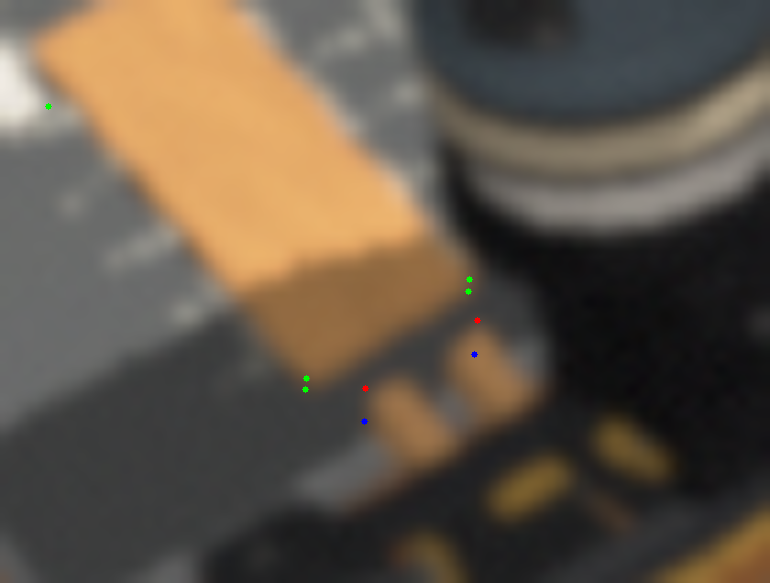

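send_rows([
  {"tx": -0.1, "ty": -0.05, "tz": 0.2, "rx": 0.003, "ry": 0, "rz": 0},
  {"tx": -0.9, "ty": -0.1, "tz": -0.15, "rx": 0.003, "ry": 0, "rz": 0},
  {"tx": -1.8, "ty": -0.1, "tz": -0.5, "rx": 0.003, "ry": 0, "rz": 0},
  {"tx": -2.7, "ty": -0.1, "tz": -0.9, "rx": 0.003, "ry": 0, "rz": 0},
  {"tx": -3.6, "ty": -0.1, "tz": -1.3, "rx": 0.003, "ry": 0, "rz": 0},
])

```text
time: 17.15
position: [0.6574, 0.1661, 0.0331]
tool_rot: [0.709, 0.677, 0.143, -0.136]
ft_force: [0.3, -0.1, -0.9]
grip_width: 0.0298
```

```bash
python3 flat.py 0.4 0 26,212,34 26,162,34
python3 - <<'E'
from rig import robot
from kin import *
o=robot.get_obs()
c=robot.camera("scene")
b=(225,185,310,250);s=9
im=cv2.resize(c["color"][b[1]:b[3],b[0]:b[2]],None,fx=s,fy=s,interpolation=cv2.INTER_CUBIC)
save(im,"scene5.png")
E
```

```text
17.15 [0.6574 0.1661 0.0331] [ 0.3 -0.1 -0.9] 0.0298 q [-0.1   0.84  1.49  0.52  0.9  -0.39]
26,212,34 [0.6566 0.1669 0.034 ] [-0.1   0.84  1.49  0.52  0.91 -0.39] 0.0
plan cm [ 0.1  -0.07 -0.05] rot [ 0.002  0.002 -0.   ] rows>= 0.0
26,162,34 [0.6543 0.1169 0.034 ] [-0.18  0.84  1.5   0.5   0.93 -0.46] 0.0
plan cm [-4.51 -0.07 -1.99] rot [ 0.002  0.002 -0.   ] rows>= 1.2
```

View pics/scene5.png

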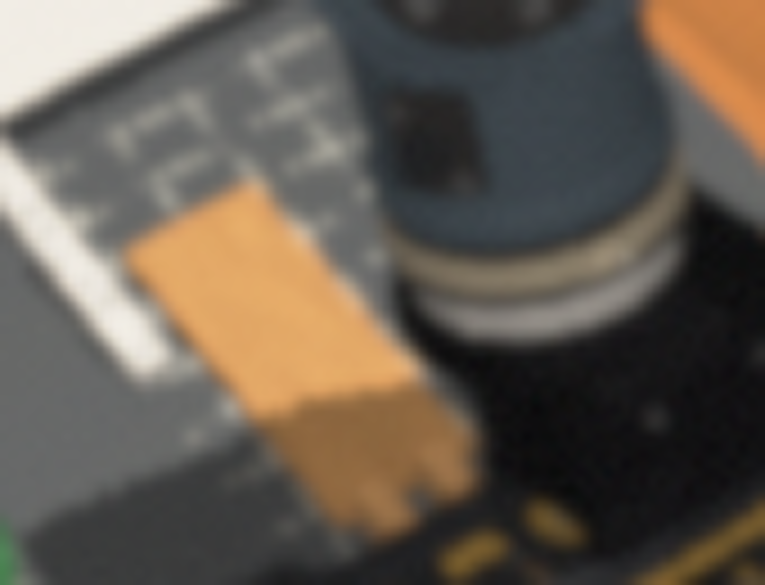

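Run:
```python
from h import *
S=load("scene0.npz");p=np.load("cut.npy")
def inv(X): 
    d=np.array(X)[:2]-p[:2];c,s=np.cos(p[2]),np.sin(p[2]);return np.array([c*d[0]+s*d[1],-s*d[0]+c*d[1]])*1000
for u in [(258,180),(124,255),(480,430),(335,525)]:
    print(inv(pt(S,(225+u[0]/9-.5,185+u[1]/9-.5),.033)).round(1))
```

```text
[  1.3 -21.4]
[ 47.9 -20.8]
[-0.9 85.4]
[49.5 87.8]
```

send_rows([
  {"tx": -0.9, "ty": 0, "tz": -0.4, "rx": 0, "ry": 0, "rz": 0},
  {"tx": -1.8, "ty": 0, "tz": -0.78, "rx": 0, "ry": 0, "rz": 0},
  {"tx": -2.7, "ty": 0, "tz": -1.17, "rx": 0, "ry": 0, "rz": 0},
  {"tx": -3.6, "ty": 0, "tz": -1.56, "rx": 0, "ry": 0, "rz": 0},
  {"tx": -4.5, "ty": 0, "tz": -1.95, "rx": 0, "ry": 0, "rz": 0},
])

```text
time: 17.62
position: [0.655, 0.1174, 0.0338]
tool_rot: [0.709, 0.677, 0.143, -0.136]
ft_force: [0.2, 0.4, -1.3]
grip_width: 0.0297
```

```bash
python3 flat.py 0.4 0 26,162,34 26,112,34
```

```text
17.6167 [0.655  0.1174 0.0338] [ 0.2  0.4 -1.3] 0.0297 q [-0.17  0.83  1.5   0.5   0.92 -0.46]
26,162,34 [0.6543 0.1169 0.034 ] [-0.18  0.84  1.5   0.5   0.93 -0.46] 0.0
plan cm [-0.04 -0.07 -0.04] rot [ 0.002  0.002 -0.   ] rows>= 0.0
26,112,34 [0.652 0.067 0.034] [-0.25  0.84  1.5   0.49  0.95 -0.52] 0.0
plan cm [-4.65 -0.06 -1.98] rot [ 0.002  0.002 -0.   ] rows>= 1.2
```

send_rows([
  {"tx": -0.9, "ty": 0, "tz": -0.4, "rx": 0, "ry": 0, "rz": 0},
  {"tx": -1.8, "ty": 0, "tz": -0.78, "rx": 0, "ry": 0, "rz": 0},
  {"tx": -2.75, "ty": 0, "tz": -1.17, "rx": 0, "ry": 0, "rz": 0},
  {"tx": -3.7, "ty": 0, "tz": -1.56, "rx": 0, "ry": 0, "rz": 0},
  {"tx": -4.6, "ty": 0, "tz": -1.97, "rx": 0, "ry": 0, "rz": 0},
])

```text
time: 18.03
position: [0.6527, 0.0675, 0.0341]
tool_rot: [0.709, 0.677, 0.143, -0.136]
ft_force: [0.4, 0.1, -0.9]
grip_width: 0.0298
```

```bash
python3 flat.py 0.4 0 26,112,34 26,82,34
python3 - <<'E'
from rig import robot
from kin import *
for n,b,s in (("scene",(195,150,290,230),8),("top",(215,130,345,240),5.4)):
    c=robot.camera(n)
    save(cv2.resize(c["color"][b[1]:b[3],b[0]:b[2]],None,fx=s,fy=s,interpolation=cv2.INTER_CUBIC),n+"6.png")
E
```

```text
18.0333 [0.6527 0.0675 0.0341] [ 0.4  0.1 -0.9] 0.0298 q [-0.25  0.83  1.5   0.49  0.95 -0.52]
26,112,34 [0.652 0.067 0.034] [-0.25  0.84  1.5   0.49  0.95 -0.52] 0.0
plan cm [-0.05 -0.06 -0.01] rot [0.001 0.002 0.   ] rows>= 0.0
26,82,34 [0.6506 0.037  0.034 ] [-0.3   0.84  1.5   0.47  0.97 -0.56] 0.0
plan cm [-2.82 -0.06 -1.18] rot [0.001 0.002 0.   ] rows>= 0.7
```

View pics/scene6.png

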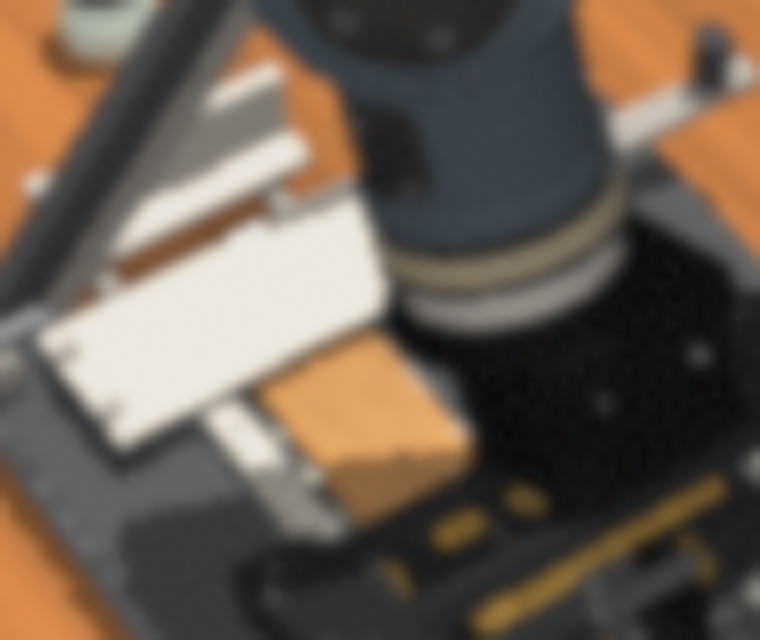

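View pics/top6.png

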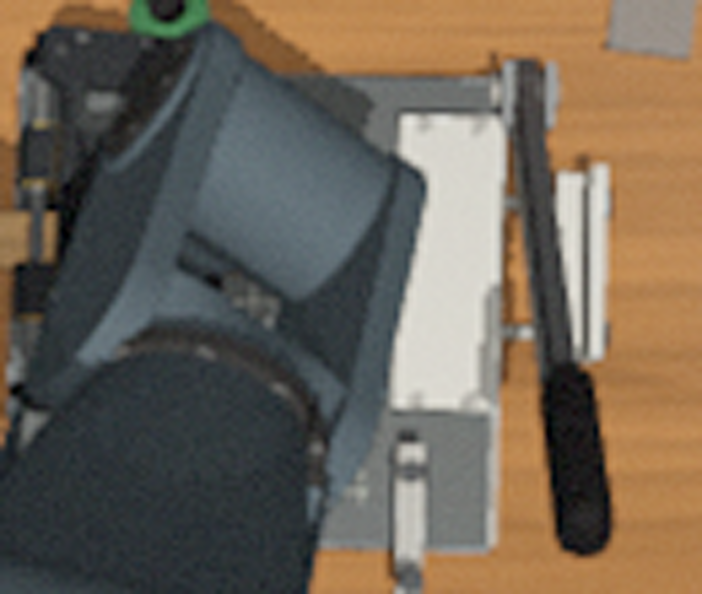

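Run:
```python
from rig import robot
from kin import *
o=robot.get_obs(); c=load("top2.npz"); k=np.load("kin.npy")
for z in (.2,.3,.4):
    print(z,pt(c,(215+424/5.4,130+180/5.4),z).round(3))
for y in (112,60):
    X=cutW((26,y,34)); R=flatR(.4); q,e=ik(X,R,o["q"]); print(y,"wristcentre",(X-R[:,2]*.3037).round(3),q.round(2))
for x in (-135,-84,-33,0,40): print(x,cutW((x,-136,40+(115-x)*np.tan(.85))).round(3))
```

```text
0.2 [ 0.662 -0.127  0.2  ]
0.3 [ 0.648 -0.12   0.3  ]
0.4 [ 0.635 -0.113  0.4  ]
112 wristcentre [ 0.647 -0.051  0.314] [-0.25  0.84  1.5   0.49  0.95 -0.52]
60 wristcentre [ 0.644 -0.103  0.314] [-0.33  0.84  1.49  0.46  0.99 -0.58]
-135 [ 0.48  -0.173  0.325]
-84 [ 0.531 -0.176  0.267]
-33 [ 0.582 -0.178  0.208]
0 [ 0.615 -0.18   0.171]
40 [ 0.655 -0.181  0.125]
```

send_rows([
  {"tx": -0.7, "ty": 0, "tz": -0.3, "rx": 0, "ry": 0, "rz": 0},
  {"tx": -1.4, "ty": 0, "tz": -0.6, "rx": 0, "ry": 0, "rz": 0},
  {"tx": -2.1, "ty": 0, "tz": -0.9, "rx": 0, "ry": 0, "rz": 0},
  {"tx": -2.8, "ty": 0, "tz": -1.18, "rx": 0, "ry": 0, "rz": 0},
  {"tx": -3.4, "ty": 0, "tz": -1.44, "rx": 0, "ry": 0, "rz": 0},
])

```text
time: 18.55
position: [0.651, 0.0308, 0.0342]
tool_rot: [0.709, 0.677, 0.143, -0.136]
ft_force: [-0.4, 0.3, -0.9]
grip_width: 0.0298
```

```bash
python3 flat.py 0.4 0 26,60,34
python3 - <<'E'
from rig import robot
from kin import *
for n,b,s in (("scene",(195,150,290,230),8),("top",(285,130,345,210),7.5)):
    c=robot.camera(n)
    save(cv2.resize(c["color"][b[1]:b[3],b[0]:b[2]],None,fx=s,fy=s,interpolation=cv2.INTER_CUBIC),n+"7.png")
E
```

```text
18.55 [0.651  0.0308 0.0342] [-0.4  0.3 -0.9] 0.0298 q [-0.31  0.84  1.5   0.47  0.97 -0.56]
26,60,34 [0.6496 0.015  0.034 ] [-0.33  0.84  1.49  0.46  0.99 -0.58] 0.0
plan cm [-1.47 -0.07 -0.6 ] rot [0.002 0.002 0.   ] rows>= 0.4
```

View pics/scene7.png

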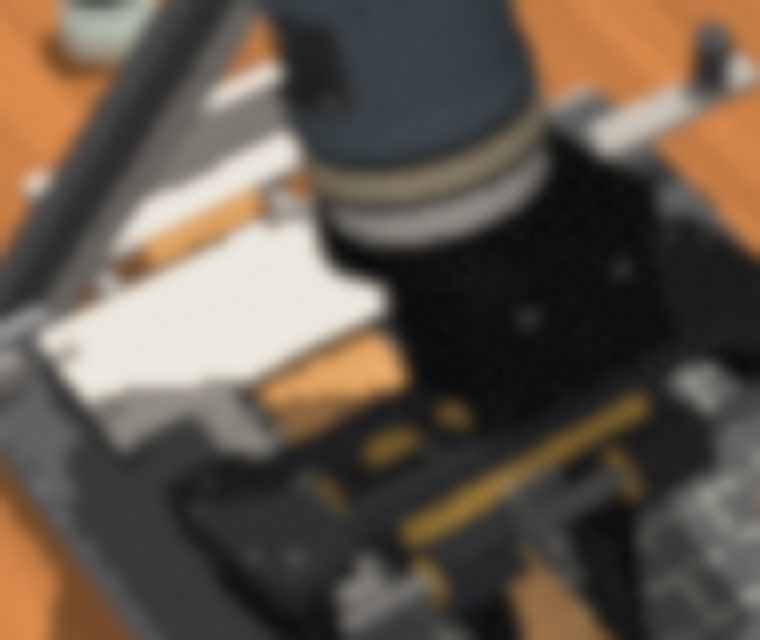

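View pics/top7.png

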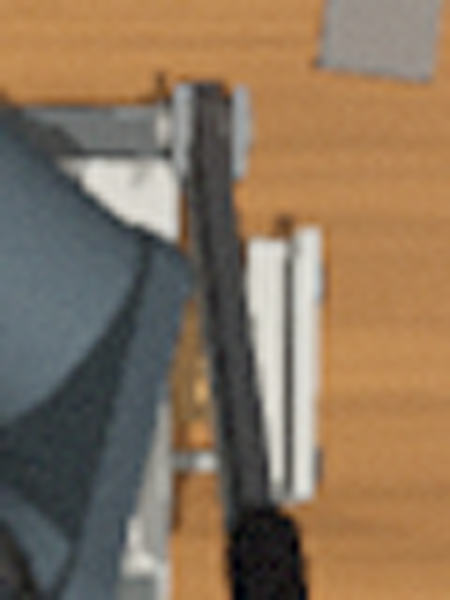

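send_rows([
  {"tx": -0.3, "ty": 0, "tz": -0.12, "rx": 0, "ry": 0, "rz": 0},
  {"tx": -0.6, "ty": 0, "tz": -0.25, "rx": 0, "ry": 0, "rz": 0},
  {"tx": -0.9, "ty": 0, "tz": -0.38, "rx": 0, "ry": 0, "rz": 0},
  {"tx": -1.1, "ty": 0, "tz": -0.46, "rx": 0, "ry": 0, "rz": 0},
  {"tx": -1.1, "ty": 0, "tz": -0.46, "rx": 0, "ry": 0, "rz": 0},
])

```text
time: 19.07
position: [0.6506, 0.0193, 0.0342]
tool_rot: [0.709, 0.677, 0.143, -0.136]
ft_force: [0.6, 0.5, -0.8]
grip_width: 0.0301
```

send_rows([
  {"tx": -0.09, "ty": 0, "tz": -0.04, "rx": 0, "ry": 0, "rz": 0},
  {"tx": -0.18, "ty": 0, "tz": -0.08, "rx": 0, "ry": 0, "rz": 0},
  {"tx": -0.28, "ty": 0, "tz": -0.12, "rx": 0, "ry": 0, "rz": 0},
])

```text
time: 19.32
position: [0.6502, 0.0168, 0.0342]
tool_rot: [0.709, 0.677, 0.143, -0.136]
ft_force: [-0.4, 0.5, -1.1]
grip_width: 0.0298
```

```bash
python3 flat.py 0.4 0 26,60,34
python3 - <<'E'
from rig import robot
from kin import *
for n,b,s in (("scene",(195,150,255,200),13),):
    c=robot.camera(n)
    save(cv2.resize(c["color"][b[1]:b[3],b[0]:b[2]],None,fx=s,fy=s,interpolation=cv2.INTER_CUBIC),n+"8.png")
E
```

```text
19.3167 [0.6502 0.0168 0.0342] [-0.4  0.5 -1.1] 0.0298 q [-0.33  0.84  1.49  0.47  0.98 -0.58]
26,60,34 [0.6496 0.015  0.034 ] [-0.33  0.84  1.49  0.46  0.99 -0.58] 0.0
plan cm [-0.18 -0.06 -0.05] rot [0.001 0.002 0.   ] rows>= 0.0
```

View pics/scene8.png

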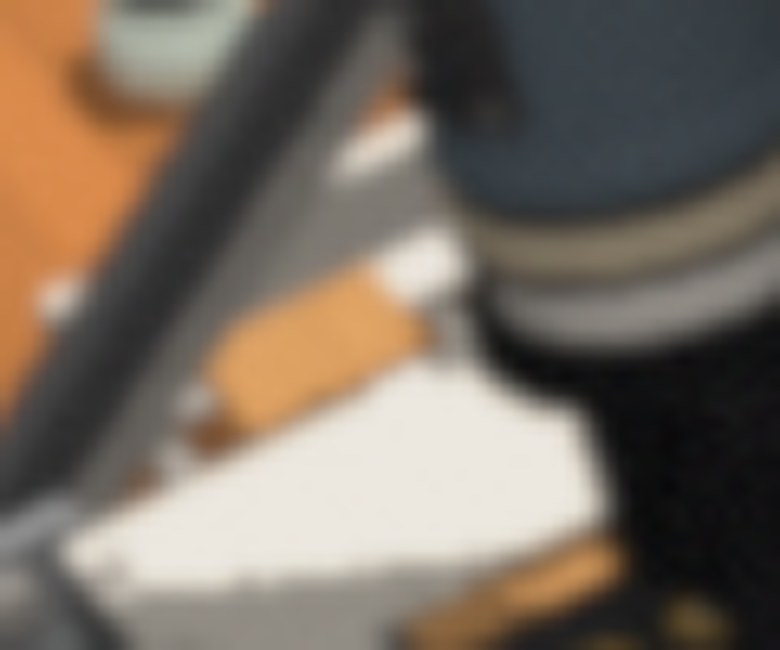

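send_rows([
  {"tx": -0.09, "ty": 0, "tz": -0.04, "rx": 0, "ry": 0, "rz": 0},
  {"tx": -0.18, "ty": 0, "tz": -0.08, "rx": 0, "ry": 0, "rz": 0},
])

```text
time: 19.53
position: [0.6502, 0.0148, 0.0343]
tool_rot: [0.709, 0.677, 0.143, -0.136]
ft_force: [-0.3, 0.8, -1.0]
grip_width: 0.0298
```

send_rows([
  {"tx": -0.09, "ty": 0, "tz": -0.04, "rx": 0, "ry": 0, "rz": 0},
  {"tx": -0.09, "ty": 0, "tz": -0.04, "rx": 0, "ry": 0, "rz": 0},
])

```text
time: 19.7
position: [0.6502, 0.0135, 0.0343]
tool_rot: [0.709, 0.677, 0.143, -0.136]
ft_force: [-0.9, 0.4, -0.2]
grip_width: 0.0296
```

send_rows([
  {"tx": -0.09, "ty": 0, "tz": -0.04, "rx": 0, "ry": 0, "rz": 0},
  {"tx": -0.09, "ty": 0, "tz": -0.04, "rx": 0, "ry": 0, "rz": 0},
])

```text
time: 19.87
position: [0.6502, 0.0126, 0.0343]
tool_rot: [0.709, 0.677, 0.143, -0.136]
ft_force: [0.4, 0.1, -1.1]
grip_width: 0.0299
```

send_rows([
  {"tx": -0.09, "ty": 0, "tz": -0.04, "rx": 0, "ry": 0, "rz": 0},
  {"tx": -0.09, "ty": 0, "tz": -0.04, "rx": 0, "ry": 0, "rz": 0},
])

```text
time: 20.03
position: [0.6501, 0.0117, 0.0343]
tool_rot: [0.709, 0.677, 0.143, -0.136]
ft_force: [-0.7, 0.2, -0.5]
grip_width: 0.0298
```

```bash
python3 flat.py 0.4 0 26,60,34
python3 - <<'E'
from rig import robot
from kin import *
for n,b,s in (("scene",(195,150,255,200),13),):
    c=robot.camera(n)
    save(cv2.resize(c["color"][b[1]:b[3],b[0]:b[2]],None,fx=s,fy=s,interpolation=cv2.INTER_CUBIC),n+"9.png")
E
```

```text
20.0333 [0.6501 0.0117 0.0343] [-0.7  0.2 -0.5] 0.0298 q [-0.33  0.84  1.49  0.46  0.98 -0.58]
26,60,34 [0.6496 0.015  0.034 ] [-0.33  0.84  1.49  0.46  0.99 -0.58] 0.0
plan cm [ 0.29 -0.06  0.16] rot [ 0.002  0.002 -0.   ] rows>= 0.1
```

View pics/scene9.png

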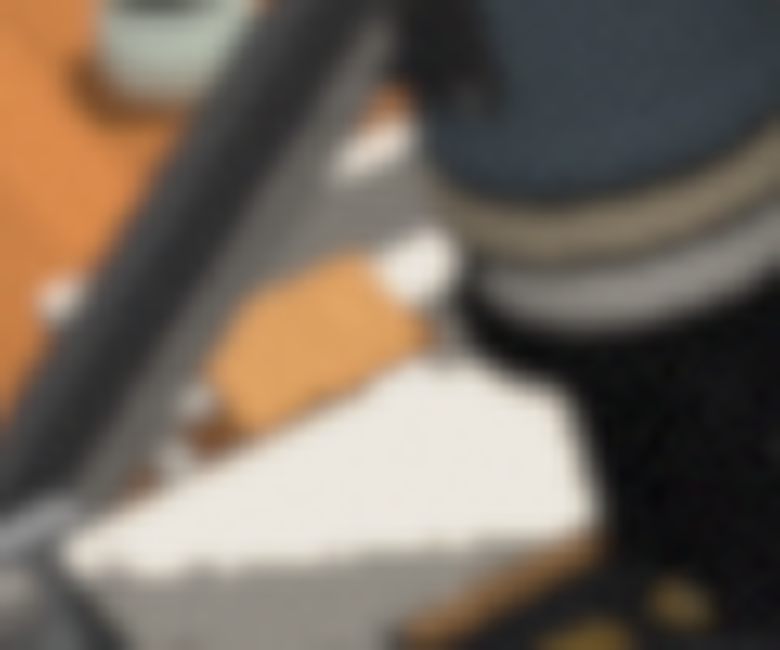

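send_rows([
  {"tx": -0.09, "ty": 0, "tz": -0.04, "rx": 0, "ry": 0, "rz": 0},
  {"tx": -0.09, "ty": 0, "tz": -0.04, "rx": 0, "ry": 0, "rz": 0},
])

```text
time: 20.25
position: [0.6499, 0.0116, 0.0345]
tool_rot: [0.709, 0.677, 0.144, -0.137]
ft_force: [0.3, 3.0, -0.9]
grip_width: 0.0298
```

send_rows([
  {"tx": -0.09, "ty": 0, "tz": -0.04, "rx": 0, "ry": 0, "rz": 0},
  {"tx": -0.09, "ty": 0, "tz": -0.04, "rx": 0, "ry": 0, "rz": 0},
])

```text
time: 20.42
position: [0.6497, 0.0114, 0.0346]
tool_rot: [0.709, 0.677, 0.144, -0.137]
ft_force: [1.1, 6.0, 0.0]
grip_width: 0.0303
```

Run:
```python
from rig import robot
from kin import *
p=np.load("cut.npy")
def inv(X): 
    d=np.array(X)[:2]-p[:2];c,s=np.cos(p[2]),np.sin(p[2]);return np.array([c*d[0]+s*d[1],-s*d[0]+c*d[1]])*1000
o=robot.get_obs(); print(o["time"],o["position"].round(4),inv(o["position"]).round(1),o["ft_force"].round(1))
for n,b,s in (("scene",(195,150,255,200),13),("top",(290,140,335,210),8.5)):
    c=robot.camera(n); np.savez(n+"10.npz",**c)
    im=cv2.resize(c["color"][b[1]:b[3],b[0]:b[2]],None,fx=s,fy=s,interpolation=cv2.INTER_CUBIC)
    save(im,n+"10.png")
    if n=="scene":
        for d in robot.tip_of("strip_lead",n)[:5]: print(d["p"],d["xy"],inv(pt(c,d["xy"],.028)).round(1))
        for d in robot.tip_of("stop",n)[:2]: print("stop",d["p"],d["xy"],inv(pt(c,d["xy"],0)).round(1))
```

```text
20.4167 [0.6497 0.0114 0.0346] [26.2 56.4] [1.1 6.  0. ]
0.85 [296.1, 345.8] [130.9 331.1]
0.64 [324.3, 197.5] [-170.1   63.9]
0.45 [213.8, 174.8] [  31.7 -173.2]
stop 0.49 [213.9, 179.7] [  30.5 -179.7]
stop 0.22 [231.0, 187.1] [   4.9 -128.7]
```

View pics/scene10.png

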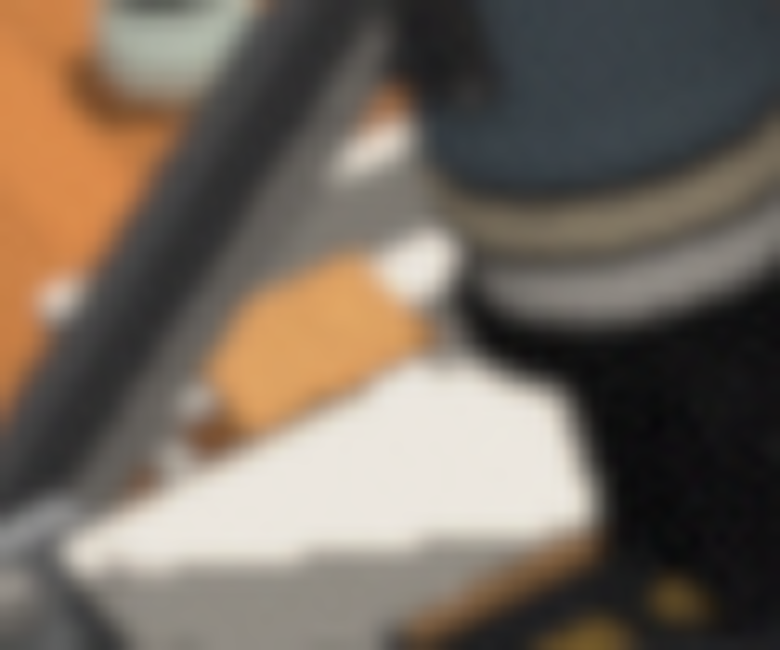

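View pics/top10.png

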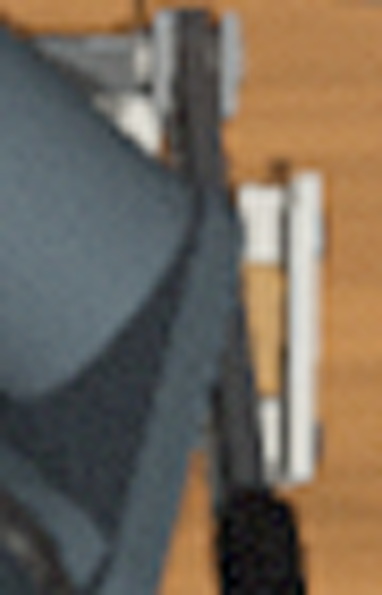

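send_rows([
  {"tx": 0, "ty": 0, "tz": 0, "rx": 0, "ry": 0, "rz": 0},
  {"tx": 0.06, "ty": 0, "tz": 0.1, "rx": 0, "ry": 0, "rz": 0},
  {"tx": 0.06, "ty": 0, "tz": 0.12, "rx": 0, "ry": 0, "rz": 0},
])

```text
time: 20.87
position: [0.6498, 0.0116, 0.0335]
tool_rot: [0.709, 0.677, 0.143, -0.136]
ft_force: [0.9, 3.4, 0.2]
grip_width: 0.0296
```

send_rows([
  {"tx": 0, "ty": 0, "tz": 0, "rx": 0, "ry": 0, "rz": 0},
  {"tx": 0, "ty": 0, "tz": 0, "rx": 0, "ry": 0, "rz": 0},
  {"tx": 0, "ty": 0, "tz": 0, "rx": 0, "ry": 0, "rz": 0},
  {"tx": 0, "ty": 0, "tz": 0, "rx": 0, "ry": 0, "rz": 0},
], claw=5.0)

```text
time: 21.2
position: [0.6503, 0.01, 0.0335]
tool_rot: [0.709, 0.677, 0.143, -0.135]
ft_force: [-0.4, 0.1, 0.2]
grip_width: 0.0466
```

```bash
python3 flat.py 0.4 0 26,57,34 26,57,150
python3 - <<'E'
from rig import robot
from kin import *
c=robot.camera("wrist"); save(cv2.resize(c["color"],(800,600)),"w8.png")
E
```

```text
21.2 [0.6503 0.01   0.0335] [-0.4  0.1  0.2] 0.0466 q [-0.34  0.84  1.49  0.46  0.98 -0.58]
26,57,34 [0.6495 0.012  0.034 ] [-0.34  0.84  1.49  0.46  0.99 -0.58] 0.0
plan cm [ 0.2  -0.1   0.03] rot [ 0.002  0.003 -0.   ] rows>= 0.1
26,57,150 [0.6495 0.012  0.15  ] [-0.34  0.68  1.44  0.42  1.18 -0.48] 0.0
plan cm [  4.68  -0.07 -10.67] rot [ 0.002  0.003 -0.   ] rows>= 2.8
```

View pics/w8.png

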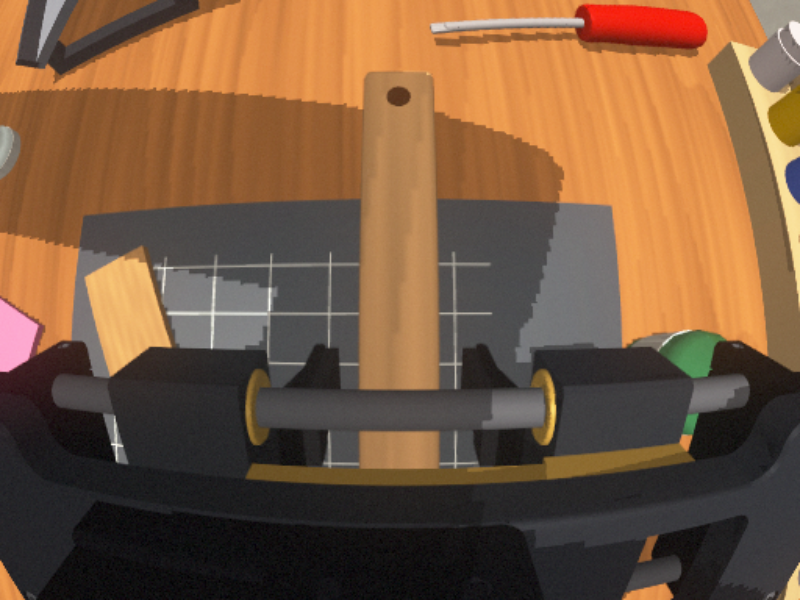

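Stick released and lying flat (centre column ≈400, fingers clear both sides). Going straight up.

send_rows([
  {"tx": 0.8, "ty": -0.05, "tz": -1.8, "rx": 0, "ry": 0, "rz": 0},
  {"tx": 2, "ty": -0.05, "tz": -4.5, "rx": 0, "ry": 0, "rz": 0},
  {"tx": 3.5, "ty": -0.05, "tz": -8, "rx": 0, "ry": 0, "rz": 0},
  {"tx": 5, "ty": -0.05, "tz": -11.5, "rx": 0, "ry": 0, "rz": 0},
  {"tx": 6.5, "ty": -0.05, "tz": -15, "rx": 0, "ry": 0, "rz": 0},
])

```text
time: 21.67
position: [0.649, 0.0124, 0.1983]
tool_rot: [0.709, 0.677, 0.143, -0.136]
ft_force: [1.3, -0.7, 0.2]
grip_width: 0.0501
```

```bash
python3 flat.py 0.4 0 -20,260,260
```

```text
21.6667 [0.649  0.0124 0.1983] [ 1.3 -0.7  0.2] 0.0501 q [-0.33  0.62  1.41  0.4   1.26 -0.44]
-20,260,260 [0.6129 0.2169 0.26  ] [-0.02  0.5   1.44  0.43  1.22 -0.13] 0.0
plan cm [21.07 -4.57  2.15] rot [ 0.001  0.003 -0.001] rows>= 5.2
```

send_rows([
  {"tx": 4, "ty": -1, "tz": 0, "rx": 0, "ry": 0, "rz": 0},
  {"tx": 8, "ty": -2, "tz": 0.5, "rx": 0, "ry": 0, "rz": 0},
  {"tx": 12, "ty": -3, "tz": 1, "rx": 0, "ry": 0, "rz": 0},
  {"tx": 16, "ty": -4, "tz": 1.5, "rx": 0, "ry": 0, "rz": 0},
  {"tx": 19, "ty": -4.5, "tz": 2, "rx": 0, "ry": 0, "rz": 0},
])

```text
time: 22.08
position: [0.6115, 0.2001, 0.2536]
tool_rot: [0.709, 0.677, 0.144, -0.136]
ft_force: [1.1, -0.7, -0.4]
grip_width: 0.0498
```

send_rows([
  {"tx": 0, "ty": -4, "tz": 0, "rx": 0, "ry": 0, "rz": 0},
  {"tx": 2, "ty": -8, "tz": 0, "rx": 0, "ry": 0, "rz": 0},
  {"tx": 2, "ty": -10, "tz": 0, "rx": 0, "ry": 0, "rz": 0},
  {"tx": 2, "ty": -10, "tz": 0, "rx": 0, "ry": 0, "rz": 0},
])

```text
time: 22.42
position: [0.5075, 0.2221, 0.2597]
tool_rot: [0.708, 0.678, 0.141, -0.138]
ft_force: [-1.0, 0.3, -0.9]
grip_width: 0.0497
```

Run:
```python
from rig import robot
from kin import *
p=np.load("cut.npy")
def inv(X): 
    d=np.array(X)[:2]-p[:2];c,s=np.cos(p[2]),np.sin(p[2]);return np.array([c*d[0]+s*d[1],-s*d[0]+c*d[1]])*1000
o=robot.get_obs(); print(o["time"],o["position"].round(4),o["ft_force"].round(1))
for n,b,s in (("scene",(180,110,340,230),5),("top",(200,125,350,240),5.2)):
    c=robot.camera(n); np.savez(n+"11.npz",**c)
    save(cv2.resize(c["color"][b[1]:b[3],b[0]:b[2]],None,fx=s,fy=s,interpolation=cv2.INTER_CUBIC),n+"11.png")
    save(cv2.resize(c["color"],(800,600)),n+"11f.png")
```

```text
22.4167 [0.5075 0.2221 0.2597] [-1.   0.3 -0.9]
```

View pics/scene11.png

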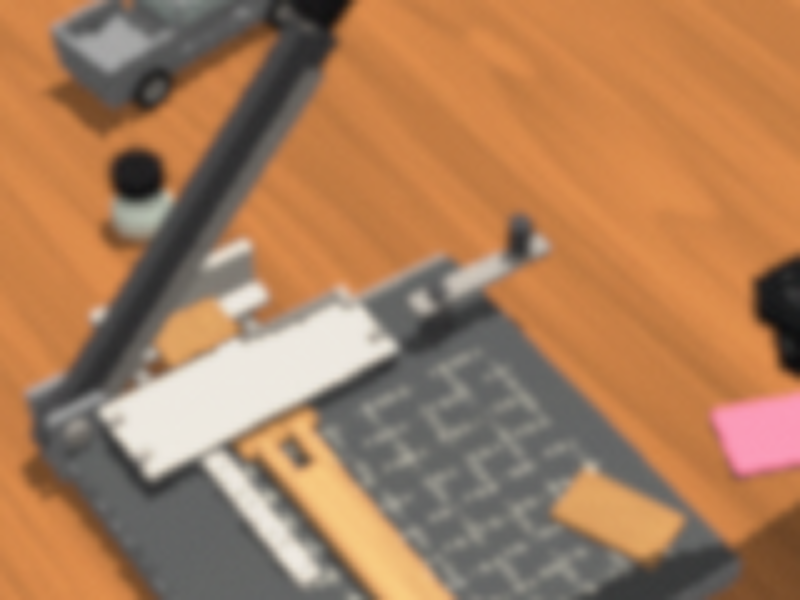

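View pics/top11.png

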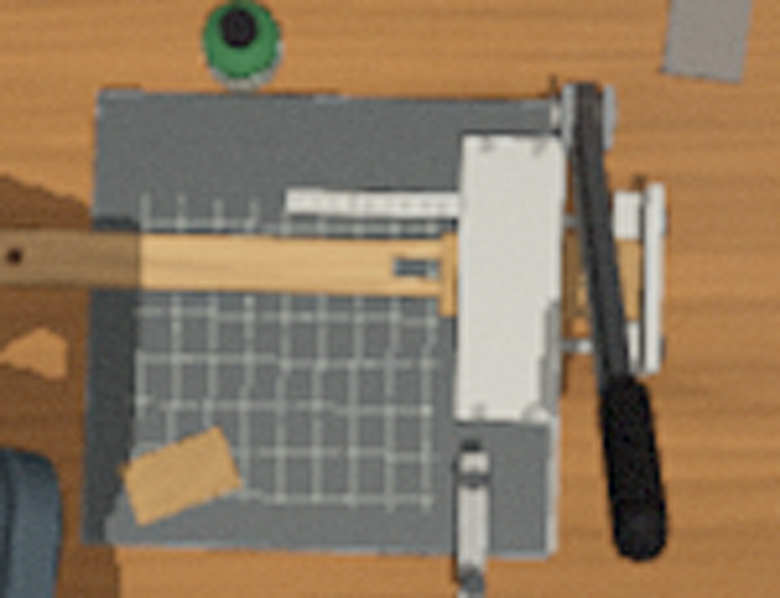

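View pics/scene11f.png

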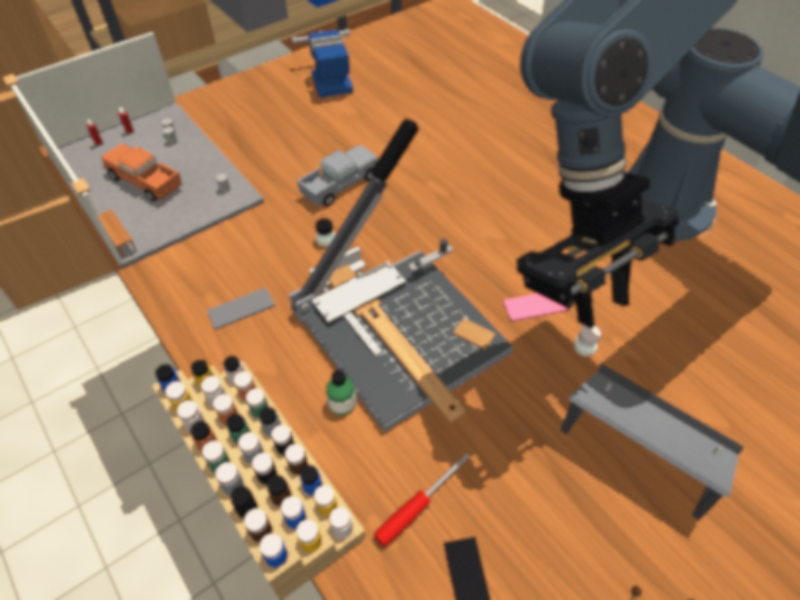

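Run:
```python
from kin import *
p=np.load("cut.npy")
def inv(X): 
    d=np.array(X)[:2]-p[:2];c,s=np.cos(p[2]),np.sin(p[2]);return np.array([c*d[0]+s*d[1],-s*d[0]+c*d[1]])*1000
c=load("top11.npz");b=(300,150,335,205);s=11
im=cv2.resize(c["color"][b[1]:b[3],b[0]:b[2]],None,fx=s,fy=s,interpolation=cv2.INTER_CUBIC)
def dot(X,col):
    u=proj(c,cutW(X)); cv2.circle(im,(int((u[0]-b[0]+.5)*s),int((u[1]-b[1]+.5)*s)),2,col,-1)
for y in (-170,-175,-180): dot((27,y,33),(255,0,0))
save(im,"lead.png")
c=load("scene11.npz");b=(200,150,250,200);s=12
im=cv2.resize(c["color"][b[1]:b[3],b[0]:b[2]],None,fx=s,fy=s,interpolation=cv2.INTER_CUBIC)
for y in (-170,-175,-180): dot((20,y,33),(255,0,0))
save(im,"lead2.png")
c=load("top11.npz")
for u in [(441,235),(440,315),(399,260)]: print(inv(pt(c,(200+u[0]/5.2-.5,125+u[1]/5.2-.5),.033)).round(1))
```

```text
[ 48.5 -65.7]
[  4.2 -66.4]
[ 34.  -42.9]
```

View pics/lead.png

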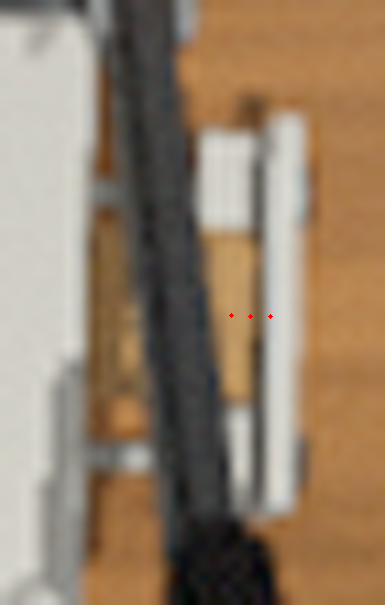

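View pics/lead2.png

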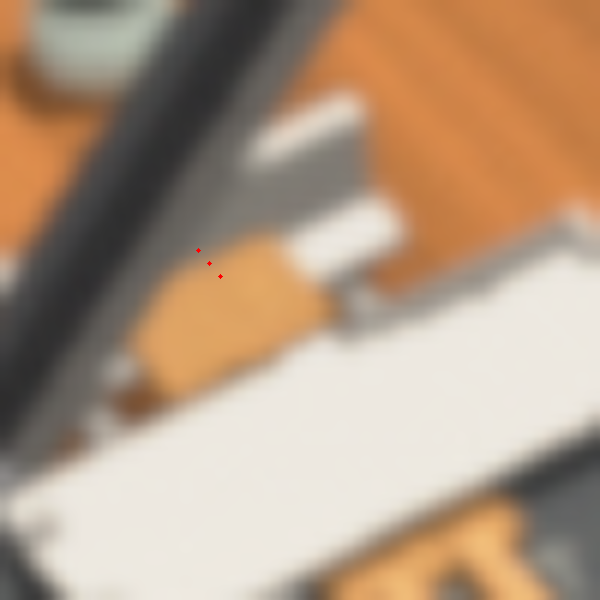

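Run:
```python
from rig import robot
print(robot.hand_in()); o=robot.get_obs(); print(o["time"],o["ft_force"].round(1))
```

```text
the job is handed in; nothing more can be done
None
the job is handed in; nothing more can be done
```

The cutter is set up for the next cut, and the job was handed in at about 22.5 s of the 64 s allowed. No verdict is reported.

**What I did**
- **Catch:** I swung it round to its end stop. It now lies along -x, at about 1.57 rad.
- **Lever:** I gripped it by the handle and raised it to about 0.85 rad. It stayed up after I let go.
- **Stick:** I took it off the sloping rest. I had to change the grasp on the way, because the first approach put joint 4 right at its limit. I backed off and used a grasp leaning along the stick instead.
- **Strip:** I pushed it under the guard with the stick only, until the contact force rose to about 6 N and the strip stopped moving. I then eased off and released the stick flat on the bed behind it.

**Last checks (top and scene cameras)**
- The strip's end covers the ledge right up to the stop plate, at about y = -176 mm in the cutter frame.
- It is square to within about 0.02 rad and centred on the stop to within a few millimetres.
- The stick lies flat with its tip about 66 mm on the -y side of the cutter's middle, some 64 mm short of the cut line. It sits about 4 mm off the strip's centre line, which does no harm.
- The bystanders in view look unmoved, and the gripper is clear of everything.

**Disagreements**
- Contact with the stop came about 3 mm later than my camera estimate of the stop's position, so I relied on the force.
- The strip-end detector put the lead at -173 mm, about 3 mm from what I read in the pictures.
- The wrist briefly read about 36 N while the handle was being gripped, against the 120 N limit.

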